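# Clip the casserole shut

### The arm

A 6-joint arm with a two-finger parallel gripper is mounted at the origin on the work surface. World frame = base frame: x ahead of the robot, y to its left, z up, the work surface at z = 0. Lengths are in m, angles in rad, forces in N, time in s.
With the tool pointing down it reaches from about 0.325 to 0.775 m from the base axis. Payload 9.3 kg.
Tool frame: the origin (TCP) lies midway between the tips of the shut fingers; the grasp point (between the pads) lies 19 mm behind it; y points along the fingers, z is the direction in which the jaws open and shut, and the axes are right-handed (so a half turn about y gives the same grasp; the last joint's range is limited). The gripper opens to 85 mm and grips with 20 to 120 N. Pads are 22 mm wide; open, the fingers measure 114 mm over their backs; the gripper's body (76 mm by 85 mm) begins 54 mm behind the grasp point. The pads swing forward as they close: fully open they stand 13 mm farther back than shut.
Start: joints at [-1.343, 0.259, 0.021, 1.334, 0, 1.418], TCP at [0.204, -0.511, 0.231] pointing down, gripper open.
Joint ranges: [-3.04, 3.04], [-0.91, 1.82], [-1.04, 1.36], [-1.92, 1.95], [-1.52, 1.45], [-3.14, 3.14]. Speed limits (rad/s): [2.22, 2.22, 2.79, 3.14, 3.14, 3.14].

### API

Orientations are given as [roll, pitch, yaw] about the fixed x, y, z axes, in that order (R = Rz(yaw) Ry(pitch) Rx(roll)).
In Python, from station import robot, grab_frame, get_calibration, look_for, landmark_of gives the robot as it stands.
- The arm moves only by the tool apply_moves, never from a script. Its argument "plan" is a list of rows, each an object with "rotation": the turn, a rotation vector about the tool's x, y, z in degrees, a list of three; "xyz": the shift along the tool's x, y, z in m, a list of three; "claw": the opening in per cent of the stroke, from 0 (shut) to 100 (fully open). A call has 1 to 5 rows; each row is the pose to reach, as a shift and turn from the pose measured when the call began, along the tool's axes at that moment; what a row does not reach only later rows make up. A row lasts 1/10 s, in which the tool goes at most 50 mm and 8.59 degrees, less where a joint would pass 70% of its speed; a pose out of reach is approached as far as the arm can. A call with a gripper value outside its range is refused whole. The fingers move at their own pace and stop on an object; the grip force is fixed at half the most. Time passes only in rows, so rows that repeat a pose let the fingers close. It gives the time, the measured TCP pose, the force and the opening at its end, in the units of the state.
- robot.state(): the state, without advancing time (a new reading comes with each control period).
- grab_frame(name): name is "side" or "top" or "wrist"; returns the picture (420x560x3 uint8, red, green, blue); there is no depth.
- get_calibration(name): a dict with "fx", "fy", "cx", "cy" (pixels), "D" ([k1, k2, p1, p2, k3] as OpenCV has them; the pictures are not rectified), "pose" (4x4, takes a point from camera to world coordinates). Camera axes: x right, y up, looking along -z (the intrinsics and any distortion apply to the point x, -y, -z); pixel columns grow to the right and rows downward; lengths in m; the calibration is good to about 2 mm. A picture is of the moment at which its call begins: read the wrist's pose just before it. get_calibration takes no time and is no camera call; for the wrist camera it gives the pose at the moment of the call.
- robot.hand_in(): hands the job in, once; it reports no verdict.
Trained networks look in the newest picture that a camera, given by its name, has taken for a name from the list of things; names that differ only in an ending like _2 or _b are one class to them, and where a whole thing is asked for, a point or a joint stands for the part that bears it (a point fixed in the world has none). Each returns a list of dicts, best first, with "confidence" (0 to 1); they miss things now and then, are a little off and sometimes report something else, mostly with a low value. They report only what shows in the picture. A call takes as long as a camera call. They do not tell look-alikes from the thing itself.
- look_for(thing, camera): "position" ([x, y, z] in m, in world coordinates, good to about 4 mm: the middle of the surface that is visible of it).
- landmark_of(thing, camera): "position" ([x, y, z] in m, in world coordinates, good to about 4 mm: a listed point, or the origin of a listed thing).
The state is a dict: "time_s": time; "q": joint angles; "joint_vel": joint speeds; "tau": joint torques, N m; "ee_pos": TCP position; "orientation": TCP orientation; "ft_force": force on the tool from outside, world axes, zero at the start; "ft_torque": the same for the moment, N m; "gripper_width": finger opening in m.
Only numpy, scipy, OpenCV 4.12 (cv2) and the standard library are available. Lean on these libraries where they do the work, as an engineer would, in place of code of your own. Each camera call takes 0.05 s, during which the arm holds its last target.

### The job

Put the leftover cheese bread away: take the wooden spoon off the glass casserole and lay it flat inside the steel spoon rest, then lower the casserole's hinged lid gently. Hook the wire loop of the front clip over the catch on the lid and press the clip's lever down until it lies flush and the lid is pulled tight. Do not drop the spoon, let the lid slam, or knock or shift the other things on the counter.

Things in the scene. Friction and masses are not known exactly. Their poses are not given: they have to be found in the camera images.
- dish: Rectangular glass casserole with bread rolls in it (tops below 68 mm), standing fast on a non-slip pad: it does not move. Outside 190 x 150 mm (own x by y), rim 88 mm high, walls 6 mm. Origin: centre of its underside. Own -x looks to the clip end, +x to the lid hinge, z up. Other things stand beside its corners, 95 mm and more from its middle plane (own y = 0).
- lid (a joint): Angle of the lid (rad). 0: tight; about 0.025: shut, resting loose on its springy seal; 1.57: upright; 1.95: stop. It swings about point lid_hinge, away from the clip end as it opens. The stiff hinge (0.42 N m) keeps it where it is left. Glass in a green frame, 192 x 154 x 12 mm, 0.32 kg. To draw its edge tight takes 35 N or more, which the clip gives.
- lid_hinge (a point): Point on the lid's hinge axis, mid-width; the axis runs along the dish's own y, 101 mm from the dish's centre towards own +x and 94 mm above the counter. The lid's underside and top lie 4 mm below and 8 mm above this axis when shut.
- lid_edge (a point): Middle of the lid's front edge, on its top face: 198 mm from the hinge axis along the lid. Moves with the lid.
- keeper (a point): The catch: a steel shelf 30 mm wide standing 25 mm out from the middle of the lid's front edge, with a 4 mm thick lip turned up 7 mm along its outer end. This point: seat of the loop's bar (bar centre, 2.5 mm over the shelf, against the lip), 217 mm from the hinge axis. The lip's outer face is 6.5 mm farther out and its top 4.5 mm higher. Axes as the dish's when shut.
- lever (a joint): Angle of the clip's lever (rad) about point lever_pivot. 0: flush, pointing straight down; 1.57: level, pointing outward; 2.75: stop. Stiff pivot (0.045 N m): stays where left. The loop is pinned to it 14 mm from the pivot, so with the loop hooked pressing the lever down draws the lid down (up to 0.3 N m), passes a dead point at about 0.5, then snaps to 0 and stays.
- lever_pivot (a point): Middle of the lever's pivot axis, fixed to the dish: on its middle plane, 122 mm from its centre towards own -x, 66 mm above the counter; the axis runs along the dish's own y.
- lever_tip (a point): End of the lever, a steel strap 26 mm wide and 4 mm thick (its outer face is 4 mm from the pivot axis), 48 mm long from the pivot with the last 10 mm turned slightly outward.
- loop (a joint): Angle of the wire loop relative to the lever (rad). 2.9: folded back along the lever (stop), sticking out 10 mm beyond its tip; 0: pointing opposite to the lever, as when the clip is shut. Swings freely and falls under its weight (25 g).
- loop_bar (a point): Middle of the loop's cross bar. The loop: a U of 5 mm round wire, 45 mm wide outside (along the dish's own y), bar 44.7 mm from its pin on the lever. Held by its bar it can be led anywhere 32 to 58 mm from the lever's pivot axis; the lever follows. To pass the catch's lip, lid resting loose, the bar's centre must be 113 mm or more above the counter; then it goes down behind the lip.
- spoon: Wooden serving spoon, 231 mm long, loose, at the start lying across the dish's rim. Handle 12 mm wide and 9 mm thick, round bowl 50 mm across and 11 mm high. Origin: underside, middle of its length (handle here); own x runs along it to the bowl. Centre of mass 20 mm from the origin towards the bowl. Flat underside.
- spoon_bowl (a point): Centre of the spoon's bowl, on its underside, 91 mm from the spoon's origin.
- spoon_tail (a point): Handle end of the spoon, on its underside, 110 mm from the spoon's origin.
- rest: Spoon rest: loose oval tray of steel (0.35 kg), outside 272 x 102 mm (own x by y), floor 3 mm thick, rim 12 mm high. Origin: centre of its underside. The spoon fits in either way round.
- rest_floor (a point): Centre of the spoon rest's floor (upper side), 3 mm above the counter.
- cup: Blue plastic cup, 74 mm across, 98 mm high, light. Origin: centre of its underside. To be left alone.
- mortar: Wooden mortar, 94 mm across, 85 mm high, pestle standing in it to 138 mm. Origin: centre of its underside. To be left alone.
- canister: Glass storage jar with red lid, 80 mm across, 118 mm high. Origin: centre of its underside. To be left alone.
- saltpot: White salt pot, 58 mm across, 72 mm high. Origin: centre of its underside. To be left alone.
- soap: Green washing-up bottle, 62 mm across, 185 mm high. Origin: centre of its underside. To be left alone.
- mug: White mug, 80 mm across, 88 mm high. Origin: centre of its underside. To be left alone.
Things that resemble listed ones, but are neither listed nor needed, are in the scene too. There is more than one size of the spoon; the one meant has the size given above.

How it is judged:
On the way, in this order (a step that is already met when the one before it is completed fails the run):
1. the spoon lies flat in the spoon rest, let go (horizontal distance between spoon and rest_floor below 0.035 m and angle between the x axis of spoon and the x axis of rest, either way round below 0.35 rad and height (world z) of each of spoon_bowl, spoon_tail below 0.01 m and contact force between the fingers and spoon below 0.05 N), for 0.2 s.
2. the lid is down on its seal (value of joint lid below 0.06 rad), for 0.2 s.
3. the loop is over the catch, behind its lip, with the lever still up (x of loop_bar in the frame of keeper between -0.004 and 0.035 m and z of loop_bar in the frame of keeper below 0.02 m and value of joint lever above 0.6 rad), for 0.1 s.
At the end, for the whole second after the job is handed in: The spoon lies still and flat on the spoon rest's floor (ends under 10 mm high, middles within 35 mm, within 20 degrees along it); the loop's bar sits in the catch (within 9 mm of its seat), the lever is flush (within 0.09 rad) and the lid pulled tight (within 0.009 rad) (horizontal distance between spoon and rest_floor below 0.035 m and angle between the x axis of spoon and the x axis of rest, either way round below 0.35 rad and height (world z) of each of spoon_bowl, spoon_tail below 0.01 m and value of joint lid below 0.009 rad and value of joint lever below 0.09 rad and distance between loop_bar and keeper below 0.009 m and linear speed of spoon below 0.02 m/s); the robot touches nothing.
It fails at once if another thing on the counter is shifted more than 25 mm or tipped (distance of any of cup, mortar, canister, saltpot, soap, mug from where it was at the start of the episode above 0.025 m or angle between any of cup, mortar, canister, saltpot, soap, mug's own z axis and vertical above 0.35 rad).
It fails at once if the lid is slammed (swings shut faster than 3.5 rad/s) (velocity of joint lid below -3.5 rad/s).
It fails at once if the spoon is let go high over the spoon rest (horizontal distance between spoon and rest_floor below 0.12 m and height (world z) of spoon above 0.045 m and contact force between the fingers and spoon below 0.02 N).
It also fails if it takes over 72 s, if anything falls off the work surface, if the arm or the gripper's body presses on something with over 40 N, if the wrist force passes 120 N, or if a joint passes its speed limit or range.

## Working session

There is one attempt and no reset: what is moved stays moved. The work goes in short steps, Python scripts to look and compute and a tool call to move; the robot and the scene stay as the last step left them, time stands still between calls to the robot, and variables do not carry over. Pictures are saved under pics/ and viewed, and the job is handed in when it is done.

Besides the shell and the picture viewer there is one more tool, called after "Emit:" by a JSON object that holds its "op" and its "data". apply_moves: Moves the arm, as the interface text tells. Its arguments: {"type":"object","properties":{"plan":{"type":"array","items":{"type":"object","properties":{"rotation":{"type":"array","items":{"type":"number"}},"xyz":{"type":"array","items":{"type":"number"}},"claw":{"type":"number"}}}}},"required":["plan"]}

```bash
ls -la; mkdir -p pics; python3 - <<'E'
from station import robot, grab_frame, get_calibration
import cv2
print(robot.state())
for n in ["side","top","wrist"]:
    c=get_calibration(n); print(n,c)
    im=grab_frame(n); cv2.imwrite(f"pics/{n}0.png",cv2.cvtColor(im,cv2.COLOR_RGB2BGR))
E
```

```text
total 12
drwxr-xr-x  3 agent agent 4096 Dec  7 05:38 .
drwxr-xr-x 23 root  root  4096 Dec  7 05:38 ..
drwxr-xr-x  2 agent agent 4096 Dec  7 05:38 pics
{'time_s': 0.0, 'q': array([-1.34260841e+00,  2.59173391e-01,  2.07463056e-02,  1.33369595e+00,
        2.86742386e-06,  1.41820304e+00]), 'joint_vel': array([-0.00032798,  0.00165081, -0.00161926, -0.00033119,  0.00010767,
       -0.00045834]), 'tau': array([ 6.89133940e-04, -5.55644095e+01,  3.44518876e+01,  1.35726194e-02,
       -1.47888845e-04, -1.21176234e-05]), 'ee_pos': array([ 0.20433924, -0.51032261,  0.2306703 ]), 'orientation': array([-1.57210718e+00,  2.04496276e-04, -2.76081159e+00]), 'ft_force': array([-0.31293068,  0.95472061, -0.1717855 ]), 'ft_torque': array([-0.04456781,  0.01195976,  0.00611769]), 'gripper_width': 0.08569041127135724}
side {'fx': 383.36131411871867, 'fy': 383.36131411871867, 'cx': 282.3648483115189, 'cy': 205.67427463213406, 'D': array([-0.01086632,  0.        ,  0.        ,  0.        ,  0.        ]), 'pose': array([[-0.88017748,  0.27786623, -0.38480899,  0.15353796],
       [-0.47461876, -0.52372
[... 426 characters left out ...]
99,  0.01601942, -0.0252033 ,  0.01470035],
       [-0.02425993,  0.05658064,  0.99810324,  1.14138174],
       [ 0.        ,  0.        ,  0.        ,  1.        ]])}
wrist {'fx': 365.9207620905577, 'fy': 365.9207620905577, 'cx': 277.15517127500783, 'cy': 211.78048208416465, 'D': array([0.02210897, 0.        , 0.        , 0.        , 0.        ]), 'pose': array([[ 3.71724278e-01,  8.96318619e-01,  2.41731245e-01,
         2.66146263e-01],
       [-9.28342839e-01,  3.59124330e-01,  9.59650403e-02,
        -4.86846040e-01],
       [-7.96318944e-04, -2.60082005e-01,  9.65586203e-01,
         3.73423251e-01],
       [ 0.00000000e+00,  0.00000000e+00,  0.00000000e+00,
         1.00000000e+00]])}
```

View pics/side0.png

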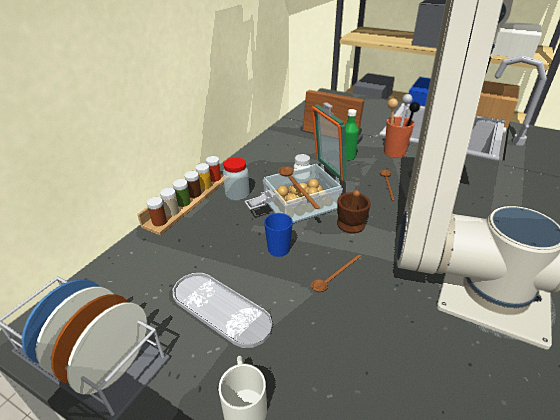

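View pics/top0.png

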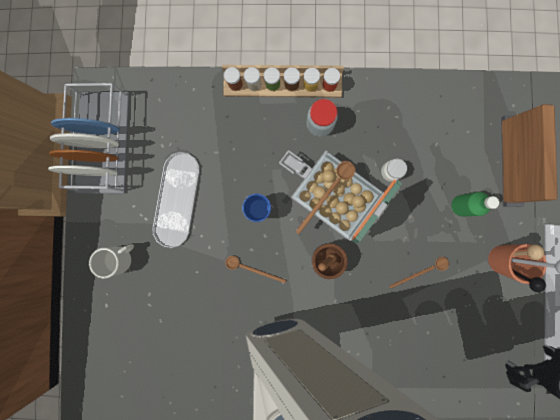

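View pics/wrist0.png

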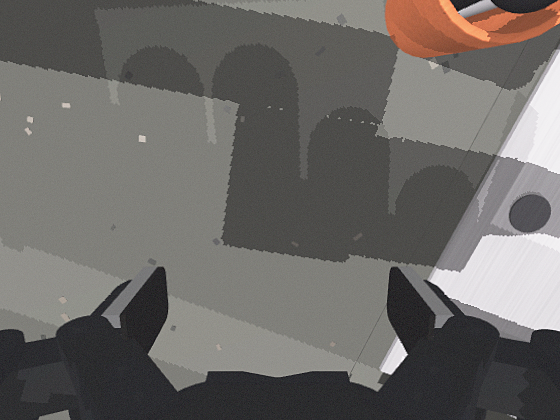

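The spoon meant lies across the dish (top ~(325,197), bowl (346,170), tail (299,232)). The two on the counter, at top (258,270) and (420,272), are look-alikes. Next I measure.

```bash
cat > h.py <<'E'
import numpy as np, cv2
from scipy.spatial.transform import Rotation as Rt
from station import robot, grab_frame, get_calibration, look_for, landmark_of
def K(c): return np.array([[c['fx'],0,c['cx']],[0,c['fy'],c['cy']],[0,0,1.]])
F=np.diag([1,-1,-1.])
def proj(c,P):
    P=np.atleast_2d(np.array(P,float)); T=np.array(c['pose'])
    pc=(P-T[:3,3])@T[:3,:3]@F
    return cv2.projectPoints(pc.reshape(-1,1,3),np.zeros(3),np.zeros(3),K(c),np.array(c['D'],float))[0].reshape(-1,2)
def ray(c,uv):
    n=cv2.undistortPoints(np.array(uv,float).reshape(-1,1,2),K(c),np.array(c['D'],float)).reshape(-1,2)
    d=np.c_[n,np.ones(len(n))]@F@np.array(c['pose'])[:3,:3].T
    return np.array(c['pose'])[:3,3],d
def onz(c,uv,z):
    o,d=ray(c,uv); return o+d*((np.atleast_1d(z)-o[2])/d[:,2])[:,None]
def tri(obs):
    A=np.zeros((3,3));b=np.zeros(3)
    for c,uv in obs:
        o,d=ray(c,[uv]);d=d[0]/np.linalg.norm(d[0]);M=np.eye(3)-np.outer(d,d);A+=M;b+=M@o
    return np.linalg.solve(A,b)
def save(n,im,crop=None,s=1):
    im=cv2.cvtColor(im,cv2.COLOR_RGB2BGR)
    if crop: x0,y0,x1,y1=crop; im=im[y0:y1,x0:x1]
    if s!=1: im=cv2.resize(im,None,fx=s,fy=s,interpolation=cv2.INTER_CUBIC)
    cv2.imwrite('pics/'+n+'.png',im)
def pose():
    s=robot.state(); return s, np.array(s['ee_pos']), Rt.from_euler('xyz',s['orientation']).as_matrix()
E
python3 - <<'E'
from h import *
np.set_printoptions(precision=3,suppress=True)
for cam in ["top","side"]:
    im=grab_frame(cam); save(cam+'1',im)
    for n in ["dish","lid_hinge","lid_edge","keeper","lever_pivot","lever_tip","loop_bar","spoon","spoon_bowl","spoon_tail","rest_floor","cup","mortar","canister","saltpot"]:
        r=landmark_of(n,cam)
        print(cam,n,[(np.round(x['position'],3).tolist(),round(x['confidence'],2)) for x in r[:3]])
print(robot.state()['time_s'])
im=cv2.imread('pics/top0.png');cv2.imwrite('pics/topc.png',cv2.resize(im[130:270,260:420],None,fx=5,fy=4.2857,interpolation=cv2.INTER_CUBIC)[:600])
im=cv2.imread('pics/side0.png');cv2.imwrite('pics/sidec.png',cv2.resize(im[95:245,215:375],None,fx=4,fy=4,interpolation=cv2.INTER_CUBIC))
E
```

```text
top dish [([0.57, -0.103, -0.002], 0.75)]
top lid_hinge [([0.514, -0.187, 0.097], 0.96)]
top lid_edge [([0.519, -0.175, 0.291], 0.63), ([0.643, -0.263, -0.004], 0.58), ([0.634, -0.121, 0.088], 0.55)]
top keeper [([0.524, -0.165, 0.31], 0.88)]
top lever_pivot [([0.638, -0.002, 0.065], 0.7)]
top lever_tip [([0.556, 0.349, 0.002], 0.69), ([0.668, 0.028, 0.061], 0.65)]
top loop_bar [([0.471, 0.001, 0.088], 0.59), ([0.671, 0.042, 0.056], 0.44), ([0.399, -0.081, -0.0], 0.31)]
top spoon [([0.358, 0.118, -0.001], 0.77), ([0.562, -0.071, 0.09], 0.65), ([0.362, -0.338, -0.002], 0.58)]
top spoon_bowl [([0.381, 0.181, 0.0], 0.8)]
top spoon_tail [([0.324, -0.261, 0.001], 0.79), ([0.472, 0.0, 0.089], 0.71)]
top rest_floor [([0.552, 0.35, 0.003], 0.8), ([0.556, 0.347, -0.0], 0.21)]
top cup [([0.536, 0.114, 0.002], 0.96), ([0.673, 0.043, 0.055], 0.37)]
top mortar [([0.4, -0.081, -0.0], 0.56)]
top canister [([0.782, -0.063, -0.0], 0.67), ([0.568, -0.105, -0.003], 0.23), ([0.523, -0.166, 0.309], 0.21)]
top saltpot [([0.646, -0.261, -0.004], 0.73), ([0.638, -0.005, 0.067], 0.68)]
side dish [([0.568, -0
[... 345 characters left out ...]
3, 0.056], 0.54), ([0.384, 0.514, -0.002], 0.19)]
side spoon [([0.357, 0.116, -0.0], 0.83), ([0.356, -0.342, -0.003], 0.64), ([0.67, 0.035, 0.06], 0.25)]
side spoon_bowl [([0.379, 0.182, -0.003], 0.77), ([0.678, 0.036, 0.053], 0.68), ([0.632, -0.124, 0.088], 0.64)]
side spoon_tail [([0.332, 0.036, 0.004], 0.89), ([0.475, 0.001, 0.088], 0.68), ([0.321, -0.267, -0.0], 0.53)]
side rest_floor [([0.551, 0.352, 0.002], 0.92), ([0.474, -0.002, 0.086], 0.61)]
side cup [([0.536, 0.108, 0.003], 0.92)]
side mortar [([0.398, -0.086, -0.001], 0.76)]
side canister [([0.78, -0.061, -0.002], 0.82), ([0.674, 0.038, 0.052], 0.6), ([0.552, 0.35, 0.002], 0.38)]
side saltpot [([0.646, -0.262, -0.002], 0.6)]
1.75
```

View images.

View pics/topc.png

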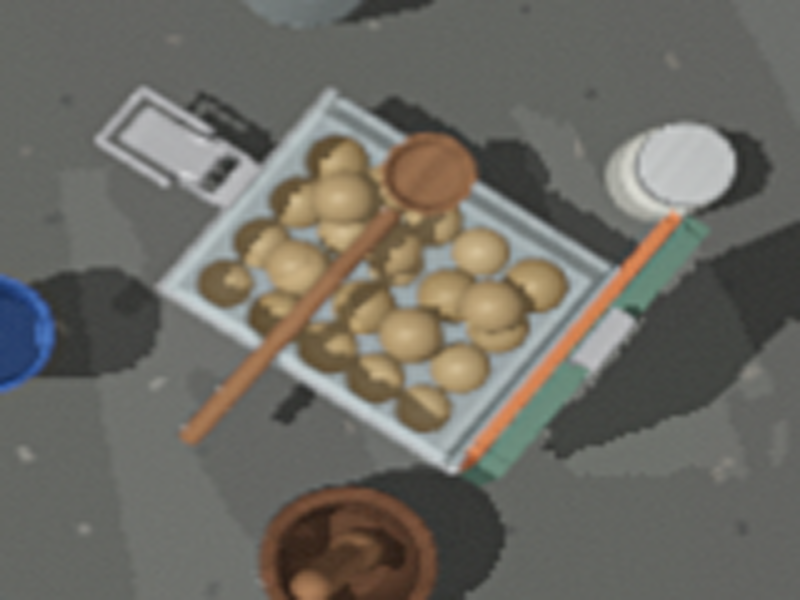

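View pics/sidec.png

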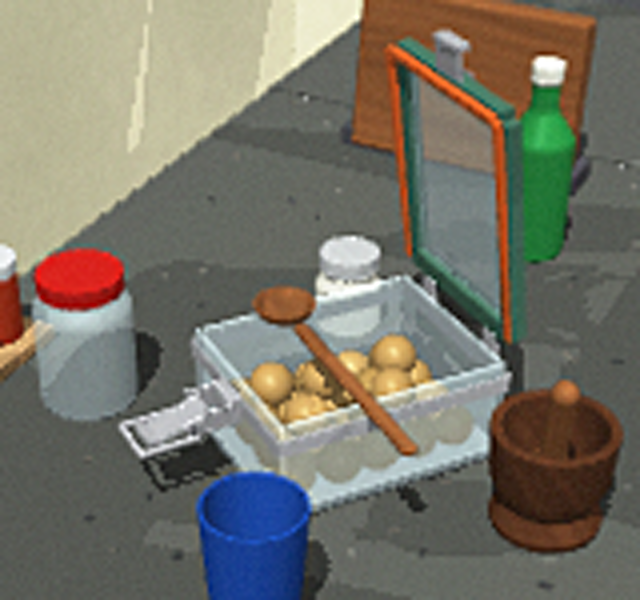

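```bash
python3 - <<'E'
from h import *
np.set_printoptions(precision=4,suppress=True)
c=get_calibration('top'); im=cv2.imread('pics/top1.png')
sub=im[140:260,145:210].astype(int); m=((sub.min(2)>105)).astype(np.uint8)
n,l,s,_=cv2.connectedComponentsWithStats(m); k=1+np.argmax(s[1:,4]); cs,_=cv2.findContours((l==k).astype(np.uint8),0,1)
p=cs[0].reshape(-1,2)+[145,140]; P=onz(c,p,0.012)
r=cv2.minAreaRect((P[:,:2]*1000).astype(np.float32)); print('rest',r)
# spoon axis: segment in top crop: endpoints by eye
for nm,uv in [('tail',(297.8,232.2)),('bowl',(346,170.2))]:
    print(nm,onz(c,[uv],0.093)[0])
# hinge / dish rim corners z=.088 approx
cr=[(326,152),(292.5,197),(350,239),(384,193)]
print(onz(c,cr,0.088))
E
cat > mv.py <<'E'
from h import *
def rel(p,yaw,roll=-90,pitch=0,R=None):
    """target world TCP + euler deg -> (xyz tool shift, rotvec deg)"""
    s,p0,R0=pose(); 
    if R is None: R=Rt.from_euler('xyz',[roll,pitch,yaw],degrees=True).as_matrix()
    print('t',s['time_s'],'p0',np.round(p0,4),'xyz',np.round(R0.T@(np.array(p)-p0),4),'rot',np.round(np.degrees(Rt.from_matrix(R0.T@R).as_rotvec()),1))
E
```

```text
rest ((561.5065307617188, 345.7279357910156), (330.1271057128906, 185.9755096435547), 1.6200964450836182)
tail [0.4699 0.0009 0.093 ]
bowl [ 0.6339 -0.1228  0.093 ]
[[ 0.6821 -0.0703  0.088 ]
 [ 0.5617  0.0162  0.088 ]
 [ 0.4544 -0.1354  0.088 ]
 [ 0.576  -0.2235  0.088 ]]
```

```bash
python3 - <<'E'
from h import *
im=cv2.imread('pics/top1.png'); cv2.imwrite('pics/restc.png',cv2.resize(im[140:260,140:220],None,fx=5,fy=5,interpolation=cv2.INTER_CUBIC))
E
```

```text
(no output)
```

View pics/restc.png

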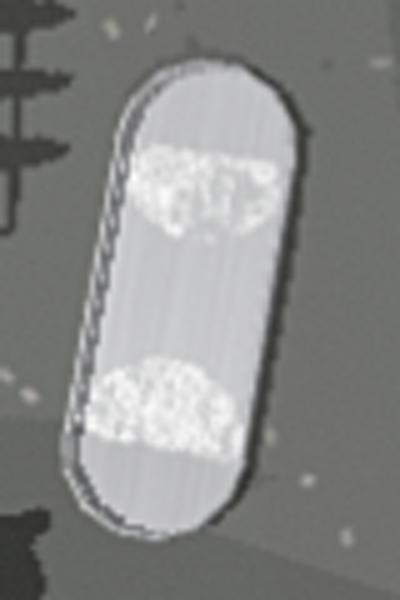

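```bash
python3 - <<'E'
from h import *
from mv import rel
np.set_printoptions(precision=4,suppress=True)
c=get_calibration('top')
f=lambda L,z:onz(c,[(140+x/5,140+y/5) for x,y in L],z)
for L in [[(300,150),(248,470)],[(113,160),(63,440)],[(212,60),(155,538)]]:
    P=f(L,0.012); d=P[0]-P[1]; print(P[:,:2].round(4).tolist(),np.degrees(np.arctan2(d[1],d[0])),np.linalg.norm(d),P.mean(0))
rel([0.5765,-0.079,0.42],-37.7)
E
```

```text
[[0.6392, 0.2808], [0.4569, 0.3052]] -7.634684450414976 0.18386614357973405 [0.5481 0.293  0.012 ]
[[0.6321, 0.3889], [0.4717, 0.4123]] -8.314748626028212 0.1620747592838827 [0.5519 0.4006 0.012 ]
[[0.6904, 0.3334], [0.4175, 0.3574]] -5.040975449782646 0.2739967921589176 [0.5539 0.3454 0.012 ]
t 1.75 p0 [ 0.2044 -0.5106  0.2313] xyz [-0.5059 -0.1887 -0.2624] rot [   0.  -120.5   -0. ]
```

Emit:
{"op": "apply_moves", "data": {"plan": [{"xyz":[0,-0.05,0],"rotation":[0,-8,0],"claw":45},{"xyz":[0,-0.1,0],"rotation":[0,-16,0],"claw":45},{"xyz":[-0.03,-0.145,-0.03],"rotation":[0,-24,0],"claw":45},{"xyz":[-0.06,-0.18,-0.05],"rotation":[0,-32,0],"claw":45},{"xyz":[-0.1,-0.19,-0.07],"rotation":[0,-40,0],"claw":45}]}}

```text
time_s: 2.25
ee_pos: [0.2672, -0.4127, 0.422]
orientation: [-1.568, -0.002, -2.059]
ft_force: [0.9, -0.9, -0.4]
gripper_width: 0.0382
```

```bash
python3 - <<'E'
from mv import *
print(robot.state()['q'],robot.state()['orientation'])
rel([0.5765,-0.079,0.40],-37.7)
E
```

```text
[-1.16690665e+00  1.73036861e-01  3.91629441e-01  1.78580990e+00
 -1.99499554e-04  8.92366601e-01] [-1.56813505 -0.0024014  -2.0592768 ]
t 2.25 p0 [ 0.2672 -0.4127  0.422 ] xyz [-0.4398  0.0213  0.1165] rot [ -0.  -80.3   0.2]
```

Emit:
{"op": "apply_moves", "data": {"plan": [{"xyz":[-0.2,0.01,0.05],"rotation":[0,-40,0],"claw":45},{"xyz":[-0.2,0.01,0.05],"rotation":[0,-40,0],"claw":45},{"xyz":[-0.2,0.015,0.05],"rotation":[0,-40,0],"claw":45},{"xyz":[-0.3,0.02,0.08],"rotation":[0,-60,0],"claw":45},{"xyz":[-0.44,0.021,0.116],"rotation":[0,-80,0],"claw":45}]}}

```text
time_s: 2.75
ee_pos: [0.437, -0.2271, 0.4068]
orientation: [-1.571, -0.003, -1.307]
ft_force: [-0.1, -1.1, 0.1]
gripper_width: 0.0386
```

```bash
python3 - <<'E'
from mv import *
print(robot.state()['q'],robot.state()['orientation'])
rel([0.5765,-0.079,0.30],-37.7)
E
```

```text
[-0.64877288  0.16772757  0.34534363  1.74571648 -0.00181541  0.65789408] [-1.5705844  -0.00324326 -1.30666975]
t 2.75 p0 [ 0.437  -0.2271  0.4068] xyz [-0.1069  0.1065  0.1733] rot [  0.  -37.2   0.2]
```

Emit:
{"op": "apply_moves", "data": {"plan": [{"xyz":[-0.107,0.0,0.173],"rotation":[0,-37.2,0.2],"claw":45},{"xyz":[-0.107,0.0,0.173],"rotation":[0,-37.2,0.2],"claw":45},{"xyz":[-0.107,0.02,0.173],"rotation":[0,-37.2,0.2],"claw":45},{"xyz":[-0.107,0.06,0.173],"rotation":[0,-37.2,0.2],"claw":45},{"xyz":[-0.107,0.1065,0.173],"rotation":[0,-37.2,0.2],"claw":45}]}}

```text
time_s: 3.25
ee_pos: [0.5756, -0.0799, 0.3157]
orientation: [-1.57, -0.003, -0.649]
ft_force: [0.7, -0.9, -0.2]
gripper_width: 0.0385
```

```bash
python3 - <<'E'
from mv import *
print(robot.state()['q'],robot.state()['orientation'])
c=get_calibration('wrist'); im=grab_frame('wrist'); save('w1',im); np.save('w1.npy',c,allow_pickle=True)
for n in ['spoon_bowl','spoon_tail','spoon']:
    print(n,[(np.round(x['position'],3).tolist(),round(x['confidence'],2)) for x in landmark_of(n,'wrist')[:3]])
print(proj(c,[[.633,-.123,.088],[.4735,0,.088]]))
rel([0.5765,-0.079,0.10],-37.7)
E
```

```text
[-2.82244690e-01  3.04688174e-01  2.98576976e-01  1.56156670e+00
  5.34178843e-05  3.66587560e-01] [-1.56962871 -0.00289208 -0.64883385]
spoon_bowl [([0.632, -0.122, 0.083], 0.71)]
spoon_tail [([0.476, 0.0, 0.085], 0.98), ([0.323, -0.261, -0.001], 0.6)]
spoon [([0.56, -0.066, 0.088], 0.63)]
[[277.47632254 244.11697304]
 [279.30212517  39.29414491]]
t 3.45 p0 [ 0.5727 -0.0824  0.3163] xyz [0.0013 0.2163 0.0053] rot [ 0.1 -0.  -0.1]
```

View pics/w1.png

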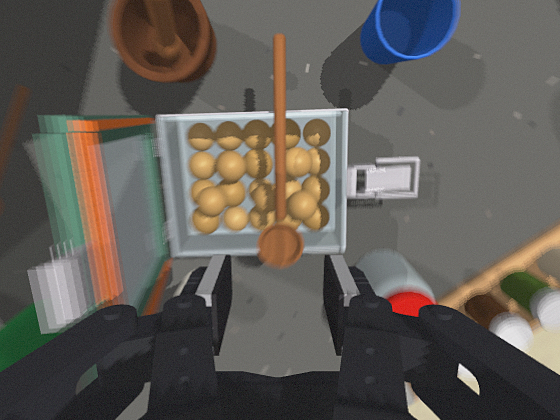

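Emit:
{"op": "apply_moves", "data": {"plan": [{"xyz":[0.001,0.05,0.005],"rotation":[0,0,0],"claw":45},{"xyz":[0.001,0.1,0.005],"rotation":[0,0,0],"claw":45},{"xyz":[0.001,0.15,0.005],"rotation":[0,0,0],"claw":45},{"xyz":[0.001,0.19,0.005],"rotation":[0,0,0],"claw":45},{"xyz":[0.001,0.205,0.005],"rotation":[0,0,0],"claw":45}]}}

```text
time_s: 3.95
ee_pos: [0.5763, -0.0807, 0.111]
orientation: [-1.572, 0.001, -0.662]
ft_force: [-0.2, 0.7, 0.4]
gripper_width: 0.0387
```

```bash
python3 - <<'E'
from mv import *
rel([0.577,-0.0796,0.087],-37.7)
c=get_calibration('wrist'); im=grab_frame('wrist'); save('w2',im)
E
```

```text
t 3.95 p0 [ 0.5763 -0.0807  0.111 ] xyz [-0.0001  0.024   0.0013] rot [ 0.1 -0.2 -0.1]
```

View pics/w2.png

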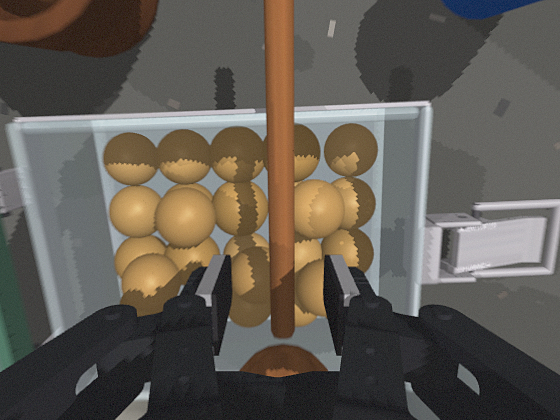

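The handle lies midway between the fingers (col ~281). I descend and close.

Emit:
{"op": "apply_moves", "data": {"plan": [{"xyz":[0,0.024,0.001],"rotation":[0,0,0],"claw":45},{"xyz":[0,0.024,0.001],"rotation":[0,0,0],"claw":30},{"xyz":[0,0.024,0.001],"rotation":[0,0,0],"claw":5},{"xyz":[0,0.024,0.001],"rotation":[0,0,0],"claw":0},{"xyz":[0,0.024,0.001],"rotation":[0,0,0],"claw":0}]}}

```text
time_s: 4.5
ee_pos: [0.5782, -0.0808, 0.0891]
orientation: [-1.572, -0.003, -0.662]
ft_force: [-1.0, -2.2, 7.5]
gripper_width: 0.0099
```

Emit:
{"op": "apply_moves", "data": {"plan": [{"xyz":[0,0,0],"rotation":[0,0,0],"claw":0},{"xyz":[0,-0.01,0],"rotation":[0,0,0],"claw":0},{"xyz":[0,-0.03,0],"rotation":[0,0,0],"claw":0},{"xyz":[0,-0.05,0],"rotation":[0,0,0],"claw":0},{"xyz":[0,-0.07,0],"rotation":[0,0,0],"claw":0}]}}

```text
time_s: 5.0
ee_pos: [0.5781, -0.0806, 0.161]
orientation: [-1.571, -0.003, -0.662]
ft_force: [0.8, 0.1, -0.7]
gripper_width: 0.0098
```

```bash
python3 - <<'E'
from mv import *
im=grab_frame('wrist'); save('w3',im)
im=grab_frame('side'); save('s3',im,(215,95,375,245),4)
rel([0.567,-0.01,0.24],-8+0)
print(robot.state()['q'])
E
```

```text
t 5.1 p0 [ 0.5794 -0.0809  0.1628] xyz [-0.0528 -0.0776  0.0484] rot [  0.  -29.9   0.4]
[-0.28131766  0.33999719 -0.03749647  1.18583697 -0.00159732  0.38071087]
```

View pics/w3.png

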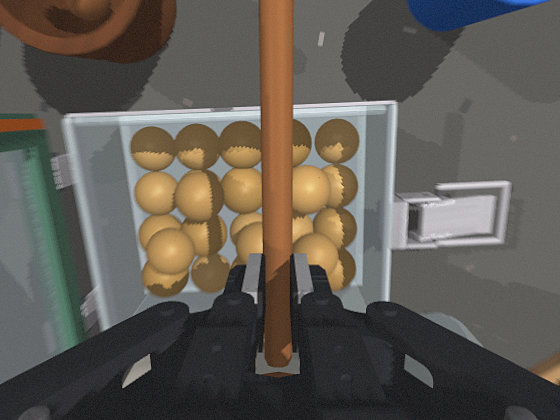

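View pics/s3.png

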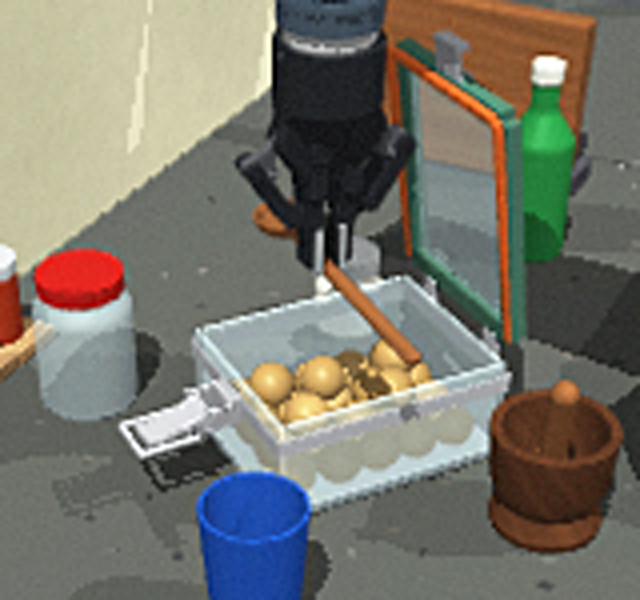

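Emit:
{"op": "apply_moves", "data": {"plan": [{"xyz":[0,-0.04,0],"rotation":[0,0,0],"claw":0},{"xyz":[-0.02,-0.08,0.03],"rotation":[0,-8,0],"claw":0},{"xyz":[-0.05,-0.1,0.07],"rotation":[0,-16,0],"claw":0},{"xyz":[-0.08,-0.1,0.11],"rotation":[0,-24,0],"claw":0},{"xyz":[-0.11,-0.1,0.15],"rotation":[0,-30,0],"claw":0}]}}

```text
time_s: 5.6
ee_pos: [0.5841, 0.1001, 0.2631]
orientation: [-1.573, -0.009, -0.134]
ft_force: [2.1, 0.2, -0.9]
gripper_width: 0.0101
```

```bash
python3 - <<'E'
from mv import *
print(robot.state()['q'])
rel([0.570,0.345,0.20],-8)
im=grab_frame('side'); save('s4',im)
for n in ['spoon_bowl','spoon_tail']:
    print(n,[(np.round(x['position'],3).tolist(),round(x['confidence'],2)) for x in landmark_of(n,'side')[:3]])
im=grab_frame('wrist'); save('w4',im)
for n in ['spoon_bowl','spoon_tail']:
    print(n,[(np.round(x['position'],3).tolist(),round(x['confidence'],2)) for x in landmark_of(n,'wrist')[:3]])
print(pose()[1])
E
```

```text
[ 0.03009935  0.32152009  0.19107618  1.43199527 -0.00370309  0.16395326]
t 5.6 p0 [0.5841 0.1001 0.2631] xyz [-0.0472  0.0621  0.2409] rot [0.1 0.3 0.5]
spoon_bowl [([0.652, 0.089, 0.264], 0.88), ([0.38, 0.184, -0.001], 0.75), ([0.387, -0.405, 0.0], 0.67)]
spoon_tail [([0.451, 0.121, 0.261], 0.9), ([0.331, 0.034, 0.0], 0.81), ([0.322, -0.264, 0.002], 0.61)]
spoon_bowl [([0.67, 0.04, 0.063], 0.64)]
spoon_tail []
[0.58394608 0.09803861 0.26183491]
```

View pics/s4.png

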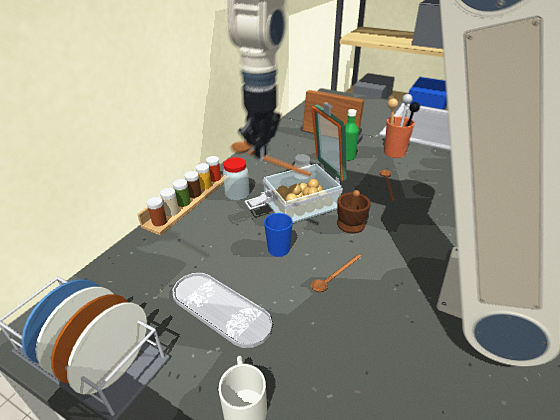

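Emit:
{"op": "apply_moves", "data": {"plan": [{"xyz":[-0.01,0,0.05],"rotation":[0,0,0.3],"claw":0},{"xyz":[-0.02,0,0.1],"rotation":[0,0,0.3],"claw":0},{"xyz":[-0.03,0.02,0.15],"rotation":[0,0,0.3],"claw":0},{"xyz":[-0.04,0.06,0.2],"rotation":[0,0,0.3],"claw":0},{"xyz":[-0.044,0.1,0.241],"rotation":[0,0,0.3],"claw":0}]}}

```text
time_s: 6.4
ee_pos: [0.5747, 0.3222, 0.1795]
orientation: [-1.573, -0.003, -0.142]
ft_force: [1.2, 0.7, -0.4]
gripper_width: 0.0099
```

```bash
python3 - <<'E'
from mv import *
rel([0.573,0.345,0.035],-8)
E
```

```text
t 6.4 p0 [0.5747 0.3222 0.1795] xyz [-0.0054  0.1444  0.0226] rot [ 0.1 -0.1  0.2]
```

Emit:
{"op": "apply_moves", "data": {"plan": [{"xyz":[-0.005,0.03,0.0226],"rotation":[0,0,0.2],"claw":0},{"xyz":[-0.005,0.07,0.0226],"rotation":[0,0,0.2],"claw":0},{"xyz":[-0.005,0.11,0.0226],"rotation":[0,0,0.2],"claw":0},{"xyz":[-0.005,0.134,0.0226],"rotation":[0,0,0.2],"claw":0},{"xyz":[-0.005,0.144,0.0226],"rotation":[0,0,0.2],"claw":0}]}}

```text
time_s: 6.9
ee_pos: [0.5728, 0.3428, 0.0324]
orientation: [-1.575, 0.004, -0.145]
ft_force: [-0.4, -0.6, -0.3]
gripper_width: 0.0094
```

```bash
python3 - <<'E'
from mv import *
im=grab_frame('side'); save('s5',im,(150,250,300,370),5)
im=grab_frame('top'); save('t5',im,(130,130,250,270),4)
for n in ['spoon_bowl','spoon_tail','rest_floor']:
    print(n,[(np.round(x['position'],3).tolist(),round(x['confidence'],2)) for x in landmark_of(n,'side')[:3]])
rel([0.573,0.345,0.006],-8)
E
```

```text
spoon_bowl [([0.642, 0.332, 0.033], 0.84), ([0.381, 0.183, 0.0], 0.7), ([0.387, -0.403, 0.002], 0.5)]
spoon_tail [([0.331, 0.036, -0.001], 0.88), ([0.443, 0.362, 0.034], 0.75), ([0.32, -0.266, -0.003], 0.65)]
rest_floor [([0.552, 0.35, 0.006], 0.94), ([0.508, -0.19, 0.092], 0.67), ([0.524, -0.17, 0.292], 0.43)]
t 7.15 p0 [0.5746 0.3448 0.0372] xyz [-0.0017  0.0312 -0.    ] rot [ 0.  -0.2  0.1]
```

View pics/s5.png

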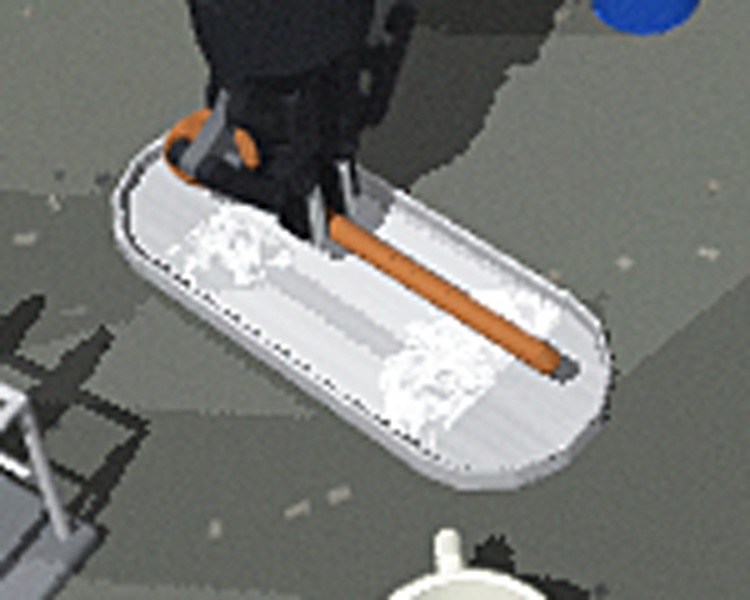

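View pics/t5.png

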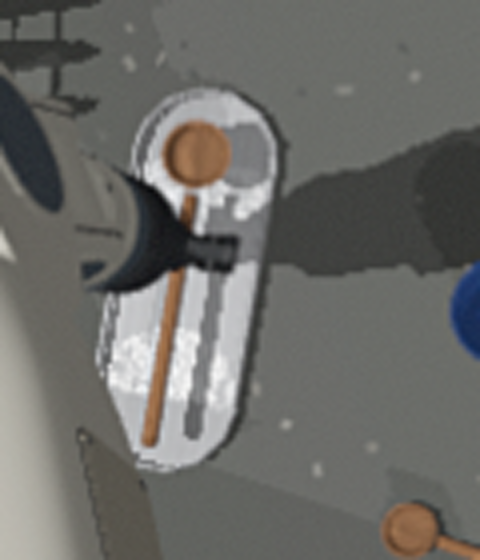

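Emit:
{"op": "apply_moves", "data": {"plan": [{"xyz":[0,0.01,0],"rotation":[0,0,0],"claw":0},{"xyz":[0,0.018,0],"rotation":[0,0,0],"claw":0},{"xyz":[0,0.025,0],"rotation":[0,0,0],"claw":0},{"xyz":[0,0.027,0],"rotation":[0,0,0],"claw":0},{"xyz":[0,0.028,0],"rotation":[0,0,0],"claw":0}]}}

```text
time_s: 7.65
ee_pos: [0.5744, 0.3448, 0.0087]
orientation: [-1.572, -0.001, -0.143]
ft_force: [0.3, -0.3, -1.3]
gripper_width: 0.0101
```

```bash
python3 - <<'E'
from mv import *
s=robot.state(); print(s['ee_pos'],s['ft_force'],s['ft_torque'])
im=grab_frame('side'); save('s6',im,(150,250,300,370),5)
s=robot.state(); print(s['ee_pos'],s['ft_force'])
E
```

```text
[0.5744466  0.34475695 0.00866676] [ 0.33058118 -0.25113343 -1.29601596] [-0.05216934 -0.0309928  -0.00257311]
[0.5745663  0.34479318 0.0088115 ] [ 0.43833748  0.60347623 -0.97883165]
```

View pics/s6.png

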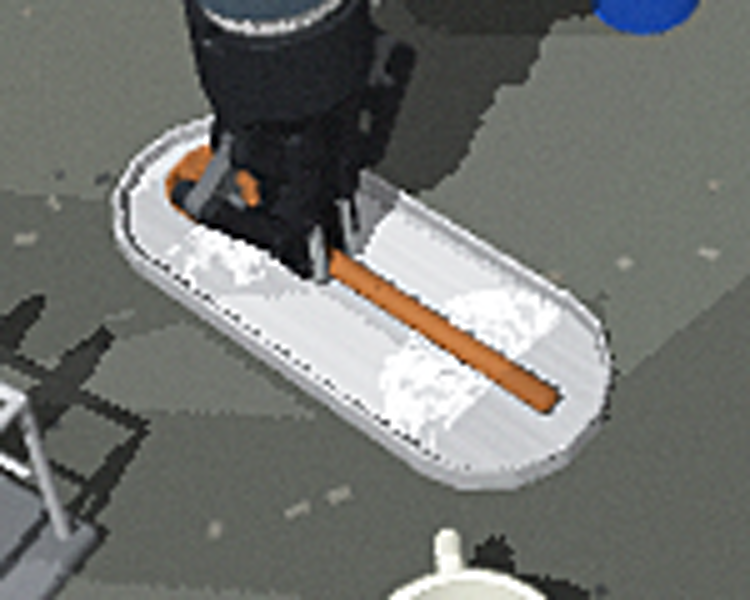

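Emit:
{"op": "apply_moves", "data": {"plan": [{"xyz":[0,0.003,0],"rotation":[0,0,0],"claw":0},{"xyz":[0,0.003,0],"rotation":[0,0,0],"claw":16},{"xyz":[0,0.003,0],"rotation":[0,0,0],"claw":25},{"xyz":[0,0.003,0],"rotation":[0,0,0],"claw":40},{"xyz":[0,0.0,0],"rotation":[0,0,0],"claw":40}]}}

```text
time_s: 8.2
ee_pos: [0.5744, 0.3447, 0.0087]
orientation: [-1.572, -0.001, -0.143]
ft_force: [0.8, -0.0, -0.9]
gripper_width: 0.0339
```

Emit:
{"op": "apply_moves", "data": {"plan": [{"xyz":[0,-0.02,0],"rotation":[0,0,0],"claw":40},{"xyz":[0,-0.06,0],"rotation":[0,0,0],"claw":40},{"xyz":[0,-0.11,0],"rotation":[0,0,0],"claw":40},{"xyz":[0,-0.16,0],"rotation":[0,0,0],"claw":0},{"xyz":[0,-0.2,0],"rotation":[0,0,0],"claw":0}]}}

```text
time_s: 8.7
ee_pos: [0.5743, 0.3451, 0.2125]
orientation: [-1.57, -0.003, -0.143]
ft_force: [1.2, -0.1, 0.0]
gripper_width: 0.0063
```

```bash
python3 - <<'E'
from mv import *
s=robot.state(); print(s['ee_pos'],s['ft_force'],s['gripper_width'])
im=grab_frame('side'); save('s7',im,(150,250,300,370),5)
for n in ['spoon_bowl','spoon_tail','rest_floor']:
    print(n,[(np.round(x['position'],3).tolist(),round(x['confidence'],2)) for x in landmark_of(n,'side')[:3]])
E
```

```text
[0.57429745 0.34505216 0.21249744] [ 1.19478549 -0.10717206  0.04582437] 0.006271333418543727
spoon_bowl [([0.379, 0.184, 0.004], 0.9), ([0.644, 0.334, 0.004], 0.82), ([0.389, -0.408, 0.0], 0.45)]
spoon_tail [([0.327, 0.036, 0.001], 0.81), ([0.442, 0.366, 0.004], 0.64), ([0.32, -0.267, 0.001], 0.43)]
rest_floor [([0.55, -0.46, -0.002], 0.7), ([0.552, 0.353, 0.003], 0.56)]
```

View pics/s7.png

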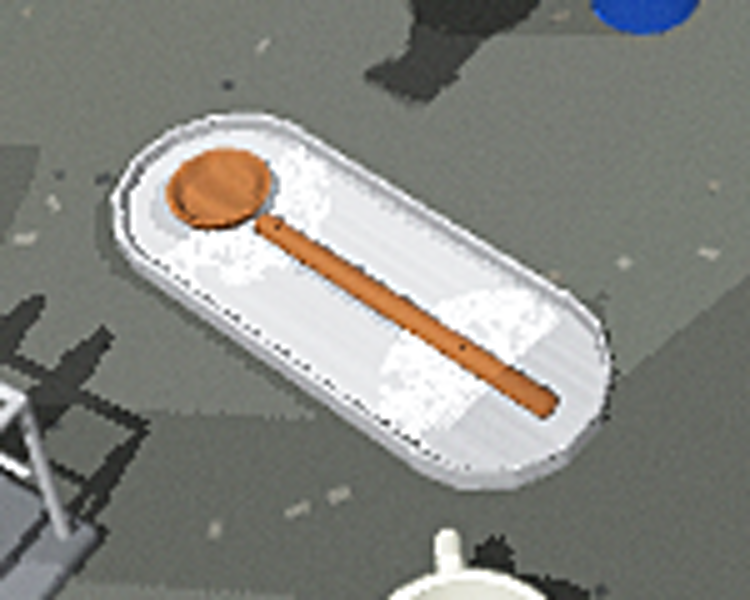

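The spoon lies flat and released in the rest (bowl and tail z ~4 mm). Next is the lid: go over it and come down behind it with shut fingers.

```bash
python3 - <<'E'
from mv import *
u=np.array([.572,.820,0]); H=np.array([.5108,-.1868,.094])
rel(np.r_[(H-0.06*u)[:2],.40],-34.9)
E
```

```text
t 8.9 p0 [0.5745 0.3451 0.2099] xyz [-0.0138 -0.1902 -0.5891] rot [-0.  26.7  0.2]
```

Emit:
{"op": "apply_moves", "data": {"plan": [{"xyz":[0,-0.05,0],"rotation":[0,5,0],"claw":0},{"xyz":[0,-0.1,-0.02],"rotation":[0,10,0],"claw":0},{"xyz":[0,-0.14,-0.05],"rotation":[0,16,0],"claw":0},{"xyz":[0,-0.18,-0.09],"rotation":[0,20,0],"claw":0},{"xyz":[0,-0.19,-0.14],"rotation":[0,26.7,0.2],"claw":0}]}}

```text
time_s: 9.4
ee_pos: [0.5555, 0.2166, 0.3979]
orientation: [-1.569, 0.0, -0.61]
ft_force: [2.1, -0.4, -0.2]
gripper_width: 0.0002
```

```bash
python3 - <<'E'
from mv import *
u=np.array([.572,.820,0]); H=np.array([.5108,-.1868,.094])
rel(np.r_[(H-0.06*u)[:2],.40],-34.9)
E
```

```text
t 9.4 p0 [0.5555 0.2166 0.3979] xyz [ 0.1945 -0.0028 -0.4162] rot [-0.1 -0.1 -0. ]
```

Emit:
{"op": "apply_moves", "data": {"plan": [{"xyz":[0.194,-0.003,-0.416],"rotation":[0,0,0],"claw":0},{"xyz":[0.194,-0.003,-0.416],"rotation":[0,0,0],"claw":0},{"xyz":[0.194,-0.003,-0.416],"rotation":[0,0,0],"claw":0},{"xyz":[0.194,-0.003,-0.416],"rotation":[0,0,0],"claw":0},{"xyz":[0.194,-0.003,-0.416],"rotation":[0,0,0],"claw":0}]}}

```text
time_s: 9.9
ee_pos: [0.5114, -0.0314, 0.3971]
orientation: [-1.57, 0.003, -0.61]
ft_force: [0.8, -0.1, 0.1]
gripper_width: -0.0002
```

Emit:
{"op": "apply_moves", "data": {"plan": [{"xyz":[0.082,0,-0.187],"rotation":[0,0,0],"claw":0},{"xyz":[0.082,0,-0.187],"rotation":[0,0,0],"claw":0},{"xyz":[0.082,0,-0.187],"rotation":[0,0,0],"claw":0},{"xyz":[0.082,0,-0.187],"rotation":[0,0,0],"claw":0},{"xyz":[0.082,0,-0.187],"rotation":[0,0,0],"claw":0}]}}

```text
time_s: 10.4
ee_pos: [0.4703, -0.2363, 0.394]
orientation: [-1.571, 0.007, -0.615]
ft_force: [0.7, -0.1, -0.8]
gripper_width: 0.0001
```

```bash
python3 - <<'E'
from mv import *
u=np.array([.572,.820,0]); H=np.array([.5108,-.1868,.094])
rel(np.r_[(H-0.055*u)[:2],.266],-34.9)
print(robot.state()['q'])
im=grab_frame('side'); save('s8',im,(215,65,375,215),4)
for n in ['lid_edge','keeper','lid_hinge']:
    print(n,[(np.round(x['position'],3).tolist(),round(x['confidence'],2)) for x in landmark_of(n,'side')[:3]])
E
```

```text
t 10.4 p0 [ 0.4703 -0.2363  0.394 ] xyz [0.0058 0.1279 0.0089] rot [ 0.  -0.3 -0.4]
[-6.24841997e-01  2.31537314e-01  3.95148989e-01  1.74120507e+00
 -4.88581247e-04 -1.00095526e-02]
lid_edge [([0.52, -0.169, 0.289], 0.92)]
keeper [([0.527, -0.162, 0.308], 0.97)]
lid_hinge [([0.51, -0.19, 0.094], 0.76), ([0.568, -0.104, 0.0], 0.74)]
```

View pics/s8.png

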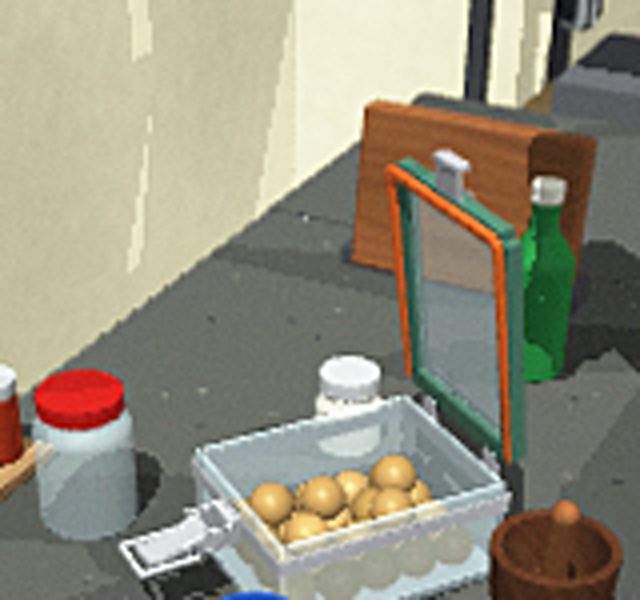

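Emit:
{"op": "apply_moves", "data": {"plan": [{"xyz":[0.006,0.045,0.005],"rotation":[0,0,0],"claw":0},{"xyz":[0.006,0.09,0.005],"rotation":[0,0,0],"claw":0},{"xyz":[0.006,0.128,0.009],"rotation":[0,0,0],"claw":0},{"xyz":[0.006,0.128,0.015],"rotation":[0,0,0],"claw":0},{"xyz":[0.006,0.128,0.025],"rotation":[0,0,0],"claw":0}]}}

```text
time_s: 11.1
ee_pos: [0.491, -0.2121, 0.2692]
orientation: [-1.57, 0.004, -0.609]
ft_force: [-0.6, 0.2, 0.1]
gripper_width: 0.0002
```

```bash
python3 - <<'E'
from mv import *
u=np.array([.572,.820,0]); H=np.array([.5108,-.1868,.094])
rel(np.r_[(H+0.0*u)[:2],.264],-34.9)
im=grab_frame('side'); save('s9',im,(215,35,375,185),4)
E
```

```text
t 11.1 p0 [ 0.491  -0.2121  0.2692] xyz [0.0018 0.0052 0.032 ] rot [-0.1  0.  -0.2]
```

View pics/s9.png

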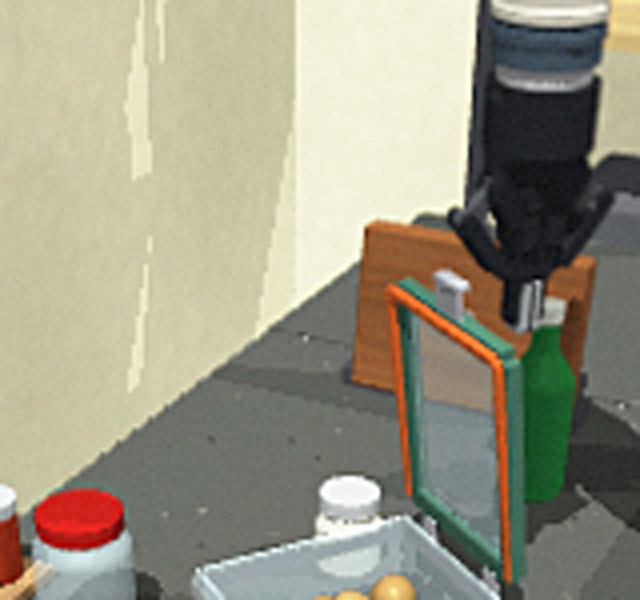

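Emit:
{"op": "apply_moves", "data": {"plan": [{"xyz":[0.002,0.003,0.018],"rotation":[0,0,0],"claw":0},{"xyz":[0.002,0.006,0.032],"rotation":[0,0,0],"claw":0},{"xyz":[0.002,0.008,0.045],"rotation":[0,0,0],"claw":0},{"xyz":[0.002,0.009,0.06],"rotation":[0,0,0],"claw":0},{"xyz":[0.002,0.014,0.075],"rotation":[0,0,0],"claw":0}]}}

```text
time_s: 11.65
ee_pos: [0.5376, -0.1502, 0.257]
orientation: [-1.569, 0.0, -0.608]
ft_force: [0.3, -1.5, 0.8]
gripper_width: -0.0001
```

```bash
python3 - <<'E'
from mv import *
u=np.array([.572,.820,0]); H=np.array([.5108,-.1868,.094])
s,p,R=pose(); print('u',(p-H)@u,'z',p[2],s['ft_force'])
im=grab_frame('side'); save('s10',im,(215,35,375,185),4)
for n in ['lid_edge','keeper']:
    r=landmark_of(n,'side')[:2]; print(n,[(np.round(x['position'],3).tolist(),round(x['confidence'],2), np.arctan2(x['position'][2]-.094,(np.array(x['position'])-H)@u).round(3)) for x in r])
E
```

```text
u 0.04538782794831035 z 0.25700857897706103 [ 0.29304515 -1.45606614  0.80085633]
lid_edge [([0.552, -0.129, 0.278], 0.75, np.float64(1.201)), ([0.554, 0.348, 0.005], 0.54, np.float64(-0.19))]
keeper [([0.559, -0.12, 0.299], 0.81, np.float64(1.189)), ([0.398, -0.081, -0.001], 0.56, np.float64(-1.341))]
```

View pics/s10.png

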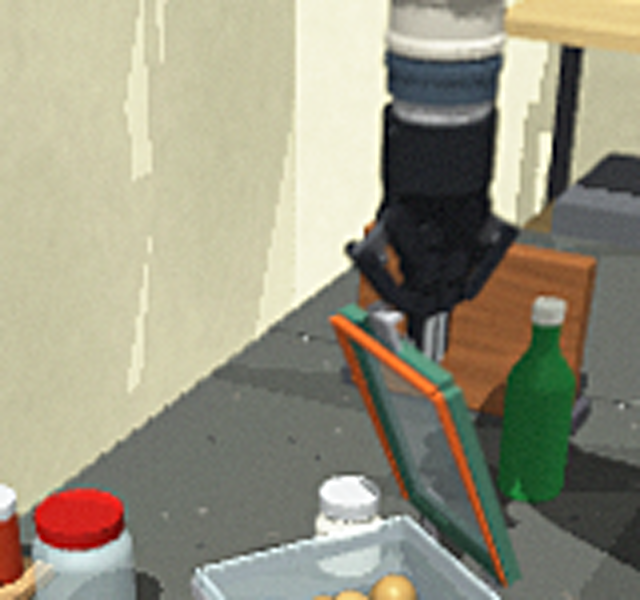

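Emit:
{"op": "apply_moves", "data": {"plan": [{"xyz":[0,0.01,0.019],"rotation":[0,0,0],"claw":0},{"xyz":[0,0.018,0.034],"rotation":[0,0,0],"claw":0},{"xyz":[0,0.028,0.048],"rotation":[0,0,0],"claw":0},{"xyz":[0,0.039,0.061],"rotation":[0,0,0],"claw":0},{"xyz":[0,0.051,0.073],"rotation":[0,0,0],"claw":0}]}}

```text
time_s: 12.3
ee_pos: [0.5791, -0.0891, 0.2039]
orientation: [-1.569, 0.003, -0.606]
ft_force: [-0.5, -1.8, 0.1]
gripper_width: -0.0
```

```bash
python3 - <<'E'
from mv import *
u=np.array([.572,.820,0]); H=np.array([.5108,-.1868,.094])
s,p,R=pose(); print('u',(p-H)@u,'z',p[2],s['ft_force'])
im=grab_frame('side'); save('s11',im,(215,35,375,185),4)
for n in ['lid_edge','keeper']:
    r=landmark_of(n,'side')[:2]; print(n,[(np.round(x['position'],3).tolist(),round(x['confidence'],2), np.arctan2(x['position'][2]-.094,(np.array(x['position'])-H)@u).round(3)) for x in r])
E
```

```text
u 0.11914495439548334 z 0.2039471225033956 [-0.50013204 -1.81955264  0.10344882]
lid_edge [([0.596, -0.063, 0.226], 0.71, np.float64(0.719))]
keeper [([0.61, -0.046, 0.232], 0.84, np.float64(0.676)), ([0.568, -0.106, -0.002], 0.65, np.float64(-0.766))]
```

View pics/s11.png

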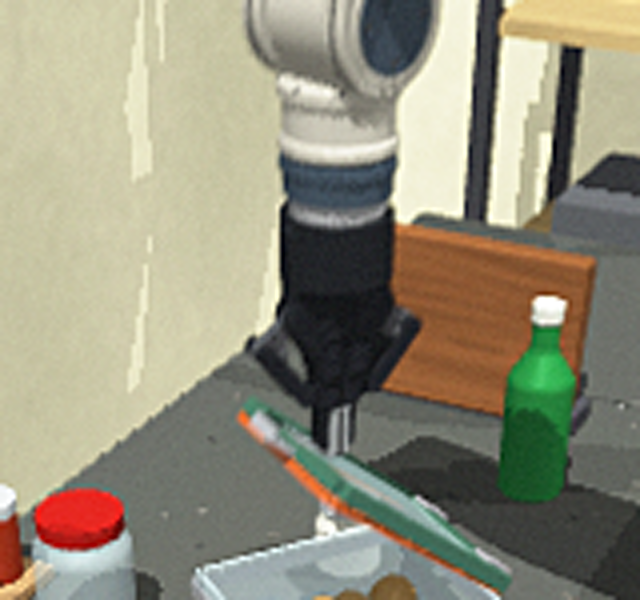

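Emit:
{"op": "apply_moves", "data": {"plan": [{"xyz":[0,0.012,0.01],"rotation":[0,0,0],"claw":0},{"xyz":[0,0.026,0.019],"rotation":[0,0,0],"claw":0},{"xyz":[0,0.041,0.0265],"rotation":[0,0,0],"claw":0},{"xyz":[0,0.055,0.032],"rotation":[0,0,0],"claw":0},{"xyz":[0,0.068,0.036],"rotation":[0,0,0],"claw":0}]}}

```text
time_s: 12.95
ee_pos: [0.5985, -0.0584, 0.134]
orientation: [-1.57, 0.006, -0.605]
ft_force: [0.2, 0.7, 1.5]
gripper_width: 0.0002
```

```bash
python3 - <<'E'
from mv import *
u=np.array([.572,.820,0]); H=np.array([.5108,-.1868,.094])
s,p,R=pose(); print('u',(p-H)@u,'z',p[2],s['ft_force'])
im=grab_frame('side')
for n in ['lid_edge','keeper']:
    r=landmark_of(n,'side')[:2]; print(n,[(np.round(x['position'],3).tolist(),round(x['confidence'],2), np.arctan2(x['position'][2]-.094,(np.array(x['position'])-H)@u).round(3)) for x in r])
E
```

```text
u 0.1554897231441349 z 0.1339817178452838 [0.22955061 0.70928791 1.47825775]
lid_edge [([0.624, -0.028, 0.139], 0.65, np.float64(0.226))]
keeper [([0.638, -0.014, 0.143], 0.72, np.float64(0.223))]
```

Emit:
{"op": "apply_moves", "data": {"plan": [{"xyz":[0,0.01,0.001],"rotation":[0,0,0],"claw":0},{"xyz":[0,0.018,0.002],"rotation":[0,0,0],"claw":0},{"xyz":[0,0.024,0.003],"rotation":[0,0,0],"claw":0},{"xyz":[0,0.027,0.003],"rotation":[0,0,0],"claw":0},{"xyz":[0,0.029,0.003],"rotation":[0,0,0],"claw":0}]}}

```text
time_s: 13.6
ee_pos: [0.5994, -0.0559, 0.1054]
orientation: [-1.57, 0.008, -0.605]
ft_force: [-3.2, 1.6, 9.8]
gripper_width: 0.0
```

```bash
python3 - <<'E'
from mv import *
u=np.array([.572,.820,0]); H=np.array([.5108,-.1868,.094])
s,p,R=pose(); print('u',(p-H)@u,'z',p[2],s['ft_force'])
im=grab_frame('side'); save('s12',im,(215,95,375,245),4)
for n in ['lid_edge','keeper']:
    r=landmark_of(n,'side')[:2]; print(n,[(np.round(x['position'],3).tolist(),round(x['confidence'],2), np.arctan2(x['position'][2]-.094,(np.array(x['position'])-H)@u).round(3)) for x in r])
E
```

```text
u 0.15800743162471287 z 0.10538170309162206 [-3.22173609  1.57472152  9.84224143]
lid_edge [([0.627, -0.021, 0.107], 0.73, np.float64(0.064))]
keeper [([0.637, -0.007, 0.106], 0.71, np.float64(0.057)), ([0.674, 0.038, 0.054], 0.19, np.float64(-0.144))]
```

View pics/s12.png

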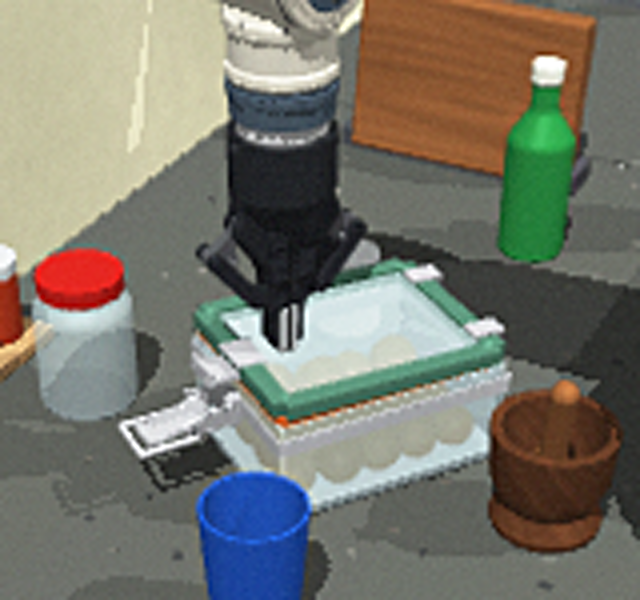

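Emit:
{"op": "apply_moves", "data": {"plan": [{"xyz":[0,-0.02,0],"rotation":[0,0,0],"claw":0},{"xyz":[0.01,-0.06,0.03],"rotation":[0,0,0],"claw":0},{"xyz":[0.03,-0.09,0.07],"rotation":[0,0,0],"claw":0},{"xyz":[0.05,-0.09,0.11],"rotation":[0,0,0],"claw":0},{"xyz":[0.05,-0.09,0.11],"rotation":[0,0,0],"claw":0}]}}

```text
time_s: 14.25
ee_pos: [0.7077, 0.0081, 0.1944]
orientation: [-1.569, 0.006, -0.602]
ft_force: [-0.7, -0.0, -1.0]
gripper_width: 0.0003
```

```bash
python3 - <<'E'
from mv import *
u=np.array([.572,.820,0]); H=np.array([.5108,-.1868,.094])
s,p,R=pose(); print('u',(p-H)@u,'z',p[2],s['ft_force'],s['q'])
im=grab_frame('wrist'); c=get_calibration('wrist'); save('w13',im); np.save('w13c.npy',c,allow_pickle=True)
for n in ['loop_bar','lever_tip','lever_pivot','keeper','lid_edge']:
    r=landmark_of(n,'wrist')[:2]; print(n,[(np.round(x['position'],4).tolist(),round(x['confidence'],2), (np.array(x['position'])-H)@u) for x in r])
E
```

```text
u 0.27244044883971963 z 0.19440633785239056 [-0.72041493 -0.01666128 -1.03639379] [-0.10889667  0.55162918  0.39124358  1.41470861  0.0047035   0.49327671]
loop_bar [([0.6713, 0.0411, 0.0598], 0.96, np.float64(0.278684)), ([0.6262, -0.0271, 0.1031], 0.36, np.float64(0.19696279999999994))]
lever_tip [([0.6714, 0.0348, 0.0579], 0.71, np.float64(0.27357519999999996))]
lever_pivot [([0.643, -0.0053, 0.0655], 0.68, np.float64(0.2244484))]
keeper [([0.6334, -0.0163, 0.105], 0.77, np.float64(0.20993719999999993))]
lid_edge [([0.6271, -0.0285, 0.1032], 0.61, np.float64(0.19632959999999994))]
```

View pics/w13.png

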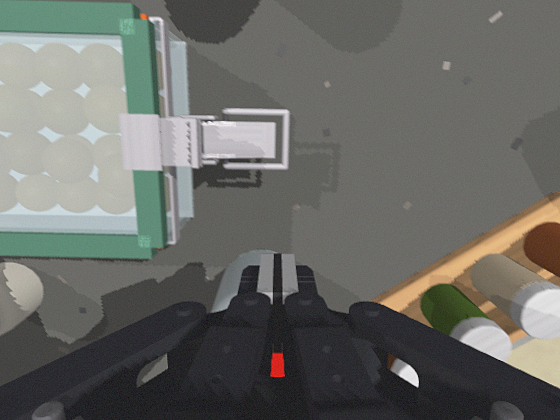

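```bash
python3 - <<'E'
from mv import *
im=grab_frame('side'); save('s13',im,(235,175,305,225),10)
im=grab_frame('top'); save('t13',im,(270,145,330,190),12)
im=cv2.imread('pics/w13.png'); cv2.imwrite('pics/w13c.png',cv2.resize(im[90:190,150:310],None,fx=5,fy=5,interpolation=cv2.INTER_CUBIC))
E
```

```text
(no output)
```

View pics/s13.png

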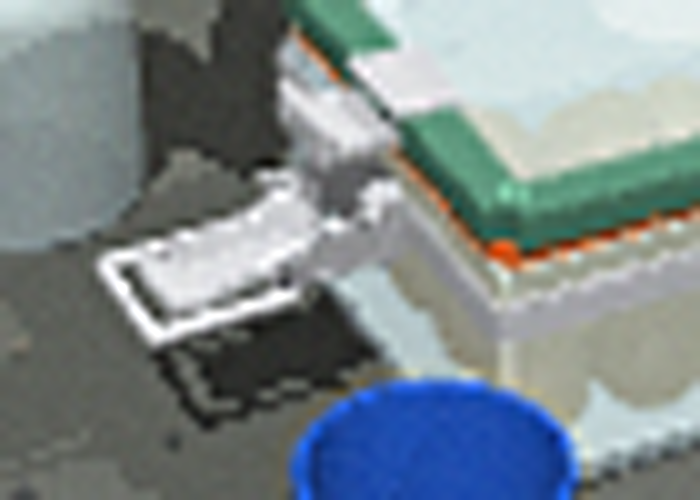

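View pics/w13c.png

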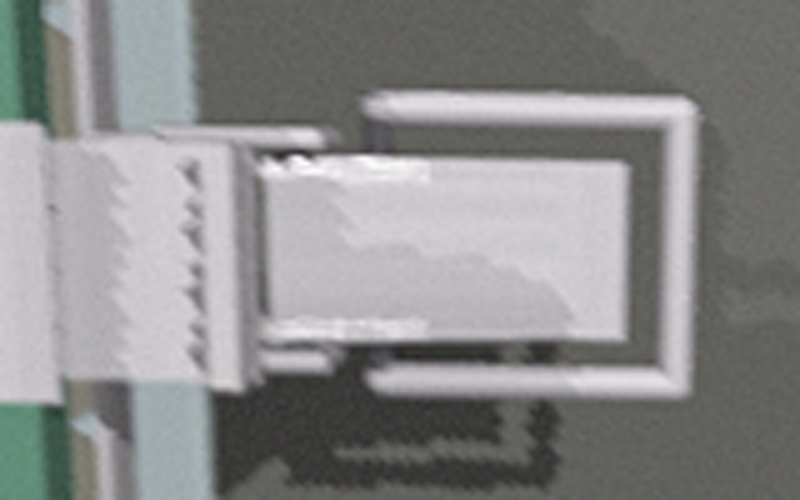

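View pics/t13.png

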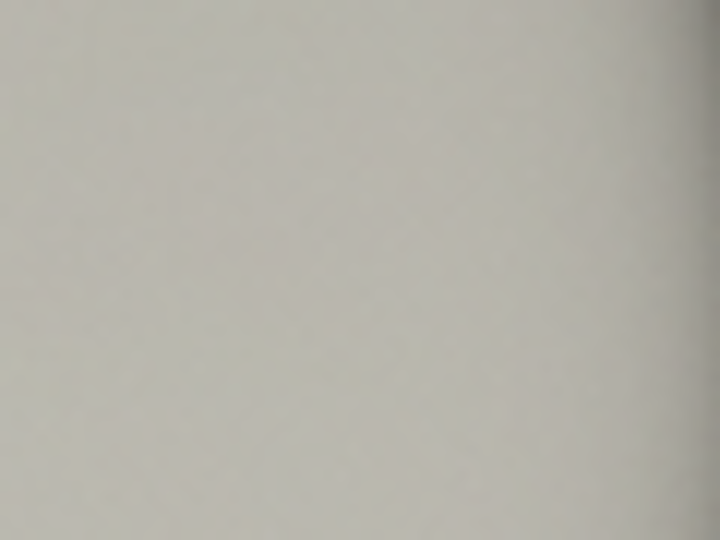

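```bash
python3 - <<'E'
from mv import *
np.set_printoptions(precision=4,suppress=True)
u=np.array([.572,.820,0]);v=np.array([.82,-.572,0]); H=np.array([.5108,-.1868,.094])
cw=np.load('w13c.npy',allow_pickle=True).item(); cs=get_calibration('side'); ct=get_calibration('top')
def show(n,P): print(n,P,'u-pivot',(P-H)@u-.223,'v',(P-H)@v)
obs={'e1':[(cw,(286.6,111)),(cs,(245.5,201.2))],'e2':[(cw,(286,166)),(cs,(250.5,208.5))],'mid':[(cw,(286.3,138.5)),(cs,(248,204.8)),(ct,(284.2,156.8))],
 'midws':[(cw,(286.3,138.5)),(cs,(248,204.8))]}
# lever tip corners: wrist (626,165),(624,340)/5 ; side far end (140,262),(178,308)
obs['tip']=[(cw,(150+625/5,90+252/5)),(cs,(235+15.8,175+28.5))]
for k,o in obs.items():
    P=tri(o); show(k,P); print([ (proj(c,P)[0]-uv).round(1).tolist() for c,uv in o])
# check: keeper lip etc. project model pts
pv=H+.223*u; pv[2]=.066
for phi in [1.2,1.4,1.57]:
  tip=pv+.048*(np.sin(phi)*u-np.array([0,0,np.cos(phi)])); print('tip',phi,proj(cw,tip),proj(cs,tip))
  for lo in [2.6,2.9]:
    pin=pv+.014*(np.sin(phi)*u-np.array([0,0,np.cos(phi)])); a=phi+np.pi-lo; a2=phi-(np.pi-lo)
    for s in (a,a2):
      b=pin+.0447*(np.sin(s)*u-np.array([0,0,np.cos(s)])); print('  bar',phi,lo,b[2].round(4),proj(cw,b).round(1),proj(cs,b).round(1))
kp=H+.217*u+np.array([0,0,.009]); print('kp',proj(cw,kp),proj(cs,kp))
E
```

```text
e1 [0.6602 0.0543 0.0833] u-pivot 0.0601625826654191 v -0.01541058020168759
[[10.8, 4.3], [2.7, -0.1]]
e2 [0.6847 0.0223 0.0274] u-pivot 0.0479159175170267 v 0.022955243417702262
[[-7.6, -3.5], [-2.3, -0.1]]
mid [0.6715 0.04   0.0572] u-pivot 0.05494694729916619 v 0.0020482961366569685
[[1.8, 1.0], [0.1, -0.1], [0.2, 0.4]]
midws [0.6709 0.0398 0.0571] u-pivot 0.05442489399307612 v 0.0016979589920999572
[[1.1, 0.5], [0.3, -0.0]]
tip [0.6669 0.0318 0.058 ] u-pivot 0.04552459327033723 v 0.0029153704629214516
[[0.6, 0.2], [0.2, -0.0]]
tip 1.2 [[274.4678 135.9996]] [[251.7961 206.522 ]]
  bar 1.2 2.6 0.0685 [[291.4 137.5]] [[247.5 202.1]]
  bar 1.2 2.6 0.0256 [[269.5 134.5]] [[253.5 212.4]]
  bar 1.2 2.9 0.0552 [[291.1 136.6]] [[247.7 205.9]]
  bar 1.2 2.9 0.0352 [[280.6 135.2]] [[250.5 210.6]]
tip 1.4 [[277.7993 136.6565]] [[250.82   204.2125]]
  bar 1.4 2.6 0.0798 [[289.7 138.4]] [[247.8 198.8]]
  bar 1.4 2.6 0.0344 [[278.2 135.1]] [[251.1 210.7]]
  bar 1.4 2.9 0.0668 [[293.1 137.4]] [[247.1 202.7]]
  bar 1.4 2.9 0.0457 [[287.3 135.9]] [[248.7 208.2]]
tip 1.57 [[278.7721 137.256 ]] [[250.4475 202.0165]]
  bar 1.57 2.6 0.089 [[285.4 139.2]] [[248.6 195.9]]
  bar 1.57 2.6 0.0429 [[284.1 135.7]] [[249.5 208.8]]
  bar 1.57 2.9 0.0766 [[292.3 138.2]] [[247.2 199.9]]
  bar 1.57 2.9 0.0553 [[291.2 136.6]] [[247.7 205.9]]
kp [[192.9782 139.8125]] [[266.9679 186.6529]]
```

```bash
python3 - <<'E'
from mv import *
np.set_printoptions(precision=4,suppress=True)
cw=np.load('w13c.npy',allow_pickle=True).item(); cs=get_calibration('side')
s,p,R=pose(); print(p, s['orientation'])
T=cw['pose']; print('cam in tool',R.T@(T[:3,3]-p)); print('cam axes in tool',R.T@T[:3,:3])
for k,o in {'e1':[(cw,(286.6,111)),(cs,(250.5,208.5))],'e2':[(cw,(286,166)),(cs,(245.5,201.2))]}.items():
    P=tri(o); print(k,P,R.T@(P-p),[ (proj(c,P)[0]-uv).round(1).tolist() for c,uv in o])
P=onz(cw,[(286.3,138.5)],.057)[0]; print(P,R.T@(P-p))
for c,r,z,n in [(199,140,.107,'lip outer'),(191,140,.107,'lip inner'),(275,140.4,.06,'levtip'),(150+70/5,140,.102,'shelf-lid?')]:
    P=onz(cw,[(c,r)],z)[0]; print(n,P,R.T@(P-p))
E
```

```text
[0.7029 0.0051 0.196 ] [-1.57    0.007  -0.6055]
cam in tool [-0.0633 -0.1407  0.0029]
cam axes in tool [[-0.0029 -0.9661 -0.2582]
 [ 0.0014  0.2582 -0.9661]
 [ 1.     -0.0032  0.0006]]
e1 [0.6548 0.0513 0.0569] [-0.0648  0.1396  0.0105] [[1.5, 0.6], [0.4, -0.0]]
e2 [0.6877 0.0278 0.0567] [-0.0245  0.1395  0.0099] [[0.7, 0.3], [0.2, 0.0]]
[0.6702 0.0393 0.057 ] [-0.0454  0.1393  0.0094]
lip outer [ 0.6374 -0.005   0.107 ] [-0.0475  0.0893 -0.0456]
lip inner [ 0.6346 -0.0091  0.107 ] [-0.0475  0.0893 -0.0506]
levtip [0.6664 0.0316 0.06  ] [-0.0442  0.1363  0.0009]
shelf-lid? [ 0.6247 -0.0242  0.102 ] [-0.047   0.0943 -0.0687]
```

```bash
python3 - <<'E'
from mv import *
s,p,R=pose(); print(p)
c=get_calibration('wrist'); im=grab_frame('wrist'); save('w14',im); save('w14c',im,(150,90,310,190),5); np.save('w14c.npy',c,allow_pickle=True); print(pose()[1])
E
```

```text
[0.70291256 0.00509432 0.19598113]
[0.70301556 0.00515571 0.1959811 ]
```

View pics/w14c.png

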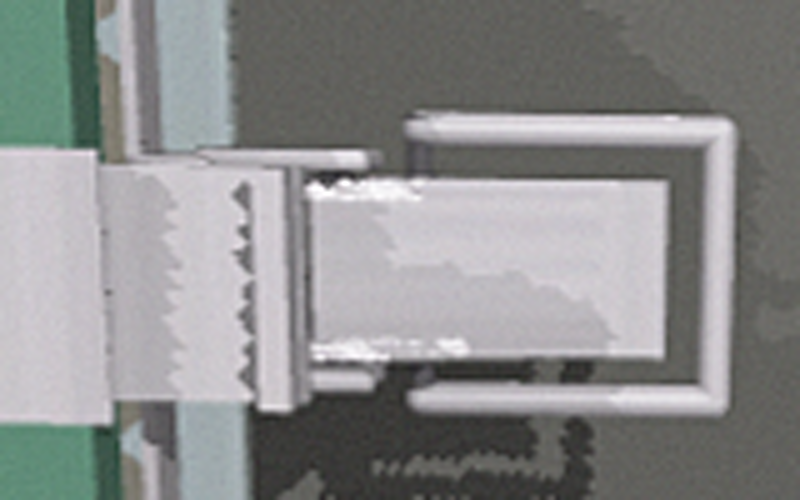

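```bash
python3 - <<'E'
from mv import *
np.set_printoptions(precision=4,suppress=True)
cw=np.load('w14c.npy',allow_pickle=True).item(); cs=get_calibration('side'); ct=get_calibration('top')
u=np.array([.572,.820,0]);v=np.array([.82,-.572,0]); H=np.array([.5108,-.1868,.094])
s,p,R=pose()
uv=lambda x,y:(150+x/5,90+y/5)
def sh(n,P): print(n,P,'upiv',((P-H)@u-.223).round(4),'v',((P-H)@v).round(4),'tool',R.T@(P-p))
for k,o in {'e1':[(cw,uv(722,128)),(cs,(250.5,208.5))],'e2':[(cw,uv(715,398)),(cs,(245.5,201.2))],'mid':[(cw,uv(718.5,262)),(cs,(248,204.8)),(ct,(284.2,156.8))],'tip':[(cw,uv(667,269)),(cs,(250.8,203.5))]}.items():
    P=tri(o); sh(k,P); print('   ',[ (proj(c,P)[0]-q).round(1).tolist() for c,q in o])
for x,z,n in [(292,.107,'lip outer'),(256,.107,'lip inner'),(105,.107,'lid edge')]:
    P=onz(cw,[uv(x,285)],z)[0]; sh(n,P)
E
```

```text
e1 [0.6571 0.0514 0.0561] upiv 0.056 v -0.0163 tool [-0.0631  0.1403  0.0118]
    [[-0.9, -0.4], [-0.3, 0.0]]
e2 [0.6897 0.0278 0.0561] upiv 0.0553 v 0.0239 tool [-0.0229  0.1401  0.0109]
    [[-1.2, -0.6], [-0.4, -0.0]]
mid [0.6729 0.0402 0.0567] upiv 0.0559 v 0.003 tool [-0.0438  0.1396  0.0116]
    [[-0.8, -0.8], [-0.3, -0.0], [0.1, -0.0]]
tip [0.6687 0.0326 0.0578] upiv 0.0472 v 0.004 tool [-0.0429  0.1385  0.0029]
    [[-1.9, -0.8], [-0.5, 0.0]]
lip outer [ 0.6416 -0.005   0.107 ] upiv 0.0009 v 0.0032 tool [-0.0441  0.0893 -0.0434]
lip inner [ 0.639  -0.0087  0.107 ] upiv -0.0036 v 0.0033 tool [-0.0441  0.0893 -0.0479]
lid edge [ 0.6283 -0.0242  0.107 ] upiv -0.0224 v 0.0034 tool [-0.0441  0.0892 -0.0667]
```

The clip is now fixed: pivot mid-plane, lever φ≈1.4, and bar at (0.673, 0.040, 0.0565). I'll grip the loop by its width (jaws along the bar), near the bar. First I turn and view.

```bash
python3 - <<'E'
from mv import *
rel([.6765,.045,.15],-124.9)
E
```

```text
t 14.7 p0 [0.703  0.0052 0.196 ] xyz [-0.0442  0.0463  0.0176] rot [ 0.3 90.2 -0.3]
```

Emit:
{"op": "apply_moves", "data": {"plan": [{"xyz":[-0.01,0,0.005],"rotation":[0,8,0],"claw":50},{"xyz":[-0.02,0,0.01],"rotation":[0,16,0],"claw":82},{"xyz":[-0.03,0,0.015],"rotation":[0,24,0],"claw":82},{"xyz":[-0.044,0,0.0176],"rotation":[0,32,0],"claw":82},{"xyz":[-0.044,0,0.0176],"rotation":[0,40,0],"claw":82}]}}

```text
time_s: 15.2
ee_pos: [0.6756, 0.0456, 0.1971]
orientation: [-1.574, 0.006, -1.309]
ft_force: [0.6, -0.4, 0.5]
gripper_width: 0.0694
```

Emit:
{"op": "apply_moves", "data": {"plan": [{"xyz":[0,0,0],"rotation":[0,10,0],"claw":82},{"xyz":[0,0,0],"rotation":[0,20,0],"claw":82},{"xyz":[0,0,0],"rotation":[0,30,0],"claw":82},{"xyz":[0,0,0],"rotation":[0,40,0],"claw":82},{"xyz":[0,0,0],"rotation":[0,48,0],"claw":82}]}}

```text
time_s: 15.7
ee_pos: [0.6753, 0.0452, 0.1976]
orientation: [-1.577, 0.002, -2.06]
ft_force: [0.3, 0.5, -1.0]
gripper_width: 0.0699
```

```bash
python3 - <<'E'
from mv import *
rel([.6765,.045,.15],-124.9)
print(robot.state()['q'],robot.state()['gripper_width'])
E
```

```text
t 15.7 p0 [0.6753 0.0452 0.1976] xyz [-0.0002  0.0476  0.0014] rot [ 0.4  6.9 -0.1]
[-0.05893345  0.49339346  0.2981797   1.38026753  0.00456056  2.0011969 ] 0.06990869162801458
```

Emit:
{"op": "apply_moves", "data": {"plan": [{"xyz":[0,0.02,0.001],"rotation":[0.4,6.9,-0.1],"claw":82},{"xyz":[0,0.05,0.001],"rotation":[0.4,6.9,-0.1],"claw":82},{"xyz":[0,0.08,0.001],"rotation":[0.4,6.9,-0.1],"claw":82},{"xyz":[0,0.095,0.001],"rotation":[0.4,6.9,-0.1],"claw":82},{"xyz":[0,0.1,0.001],"rotation":[0.4,6.9,-0.1],"claw":82}]}}

```text
time_s: 16.2
ee_pos: [0.6745, 0.045, 0.0959]
orientation: [-1.572, -0.001, -2.181]
ft_force: [0.3, 0.5, 0.7]
gripper_width: 0.0703
```

```bash
python3 - <<'E'
from mv import *
im0=grab_frame('side'); save('s15',im0,(215,135,325,235),6)
rel([.6765,.045,.042],-124.9)
c=get_calibration('wrist'); im=grab_frame('wrist'); save('w15',im); np.save('w15c.npy',c,allow_pickle=True)
print(proj(c,[[.673,.04,.0565],[.657,.0515,.056],[.6895,.028,.056]]))
E
```

```text
t 16.25 p0 [0.6749 0.045  0.0963] xyz [-0.0009  0.0543  0.0014] rot [ 0.1 -0.1  0.1]
[[277.50794107 250.7676146 ]
 [240.52544947 249.96409986]
 [315.77583126 251.12309734]]
```

View pics/s15.png

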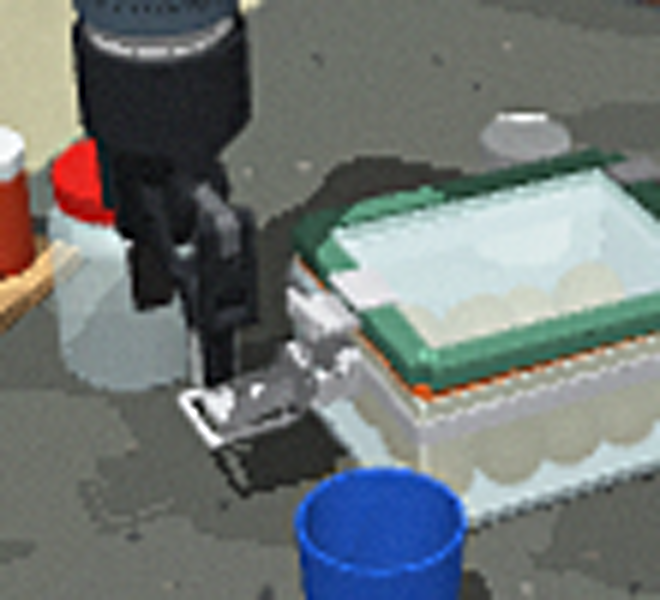

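View pics/w15.png

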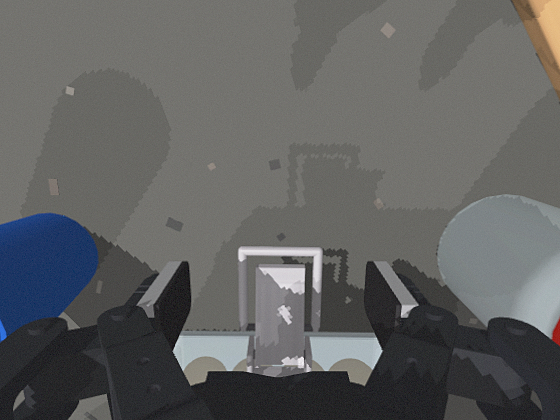

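Emit:
{"op": "apply_moves", "data": {"plan": [{"xyz":[0,0.02,0.002],"rotation":[0,0,0],"claw":75},{"xyz":[0,0.04,0.002],"rotation":[0,0,0],"claw":75},{"xyz":[-0.001,0.054,0.002],"rotation":[0,0,0],"claw":70},{"xyz":[-0.001,0.054,0.002],"rotation":[0,0,0],"claw":65},{"xyz":[-0.001,0.054,0.002],"rotation":[0,0,0],"claw":62}]}}

```text
time_s: 16.8
ee_pos: [0.6781, 0.0447, 0.0444]
orientation: [-1.57, 0.0, -2.181]
ft_force: [0.3, -0.5, 0.6]
gripper_width: 0.053
```

```bash
python3 - <<'E'
from mv import *
rel([.6765,.045,.042],-124.9)
c=get_calibration('wrist'); im=grab_frame('wrist'); save('w16',im); np.save('w16c.npy',c,allow_pickle=True)
im0=grab_frame('side'); save('s16',im0,(215,135,325,235),6)
E
```

```text
t 16.8 p0 [0.6781 0.0447 0.0444] xyz [ 0.0007  0.0024 -0.0015] rot [-0.1 -0.1 -0. ]
```

View pics/s16.png

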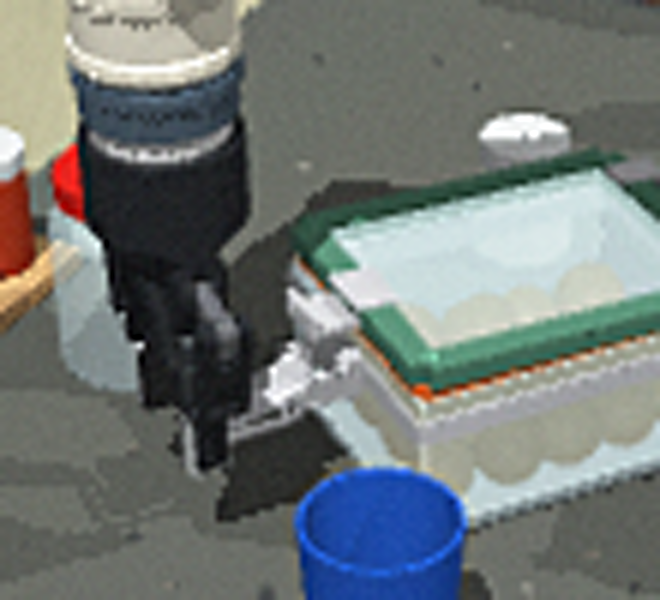

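View pics/w16.png

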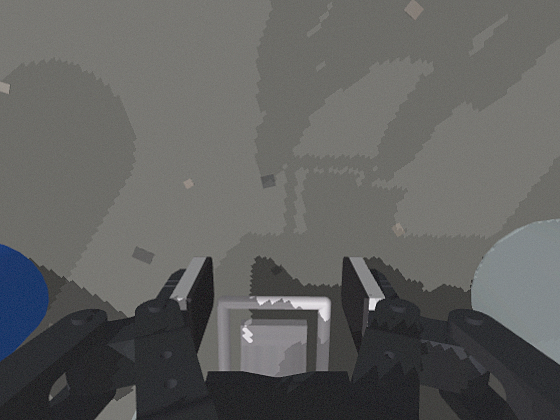

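Emit:
{"op": "apply_moves", "data": {"plan": [{"xyz":[0,0.002,-0.001],"rotation":[0,0,0],"claw":56},{"xyz":[0,0.002,-0.001],"rotation":[0,0,0],"claw":50},{"xyz":[0,0.002,-0.001],"rotation":[0,0,0],"claw":45},{"xyz":[0,0.002,-0.001],"rotation":[0,0,0],"claw":45}]}}

```text
time_s: 17.3
ee_pos: [0.6775, 0.0455, 0.043]
orientation: [-1.569, 0.001, -2.181]
ft_force: [-1.1, 2.4, 0.6]
gripper_width: 0.041
```

```bash
python3 - <<'E'
from mv import *
s,p,R=pose(); print(p,s['ft_force'],s['gripper_width'])
im=grab_frame('wrist'); save('w17',im)
E
```

```text
[0.67746245 0.04548939 0.04304149] [-1.11858368  2.40397832  0.61258334] 0.040984558856367356
```

View pics/w17.png

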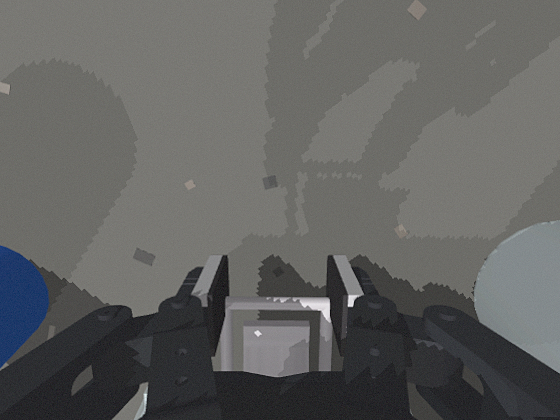

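Emit:
{"op": "apply_moves", "data": {"plan": [{"xyz":[0,0,0],"rotation":[0,0,0],"claw":30},{"xyz":[0.001,-0.005,0],"rotation":[0,0,0],"claw":30},{"xyz":[0.002,-0.01,0],"rotation":[0,0,0],"claw":30},{"xyz":[0.003,-0.015,0],"rotation":[0,0,0],"claw":30},{"xyz":[0.004,-0.02,0],"rotation":[0,0,0],"claw":30}]}}

```text
time_s: 17.85
ee_pos: [0.6749, 0.0424, 0.063]
orientation: [-1.57, 0.001, -2.181]
ft_force: [-1.2, 1.4, -4.2]
gripper_width: 0.0409
```

```bash
python3 - <<'E'
from mv import *
u=np.array([.572,.820,0]); H=np.array([.5108,-.1868,.094])
s,p,R=pose(); print(p,'upiv',(p-H)@u-.223,s['ft_force'],s['ft_torque'],s['gripper_width'])
im=grab_frame('wrist'); save('w18',im)
im0=grab_frame('side'); save('s18',im0,(215,135,325,235),6)
E
```

```text
[0.67491416 0.04240519 0.06303748] upiv 0.05882155363076727 [-1.24651224  1.422948   -4.15630418] [ 0.46756472  0.14831269 -0.04737042] 0.04085906695334673
```

View pics/s18.png

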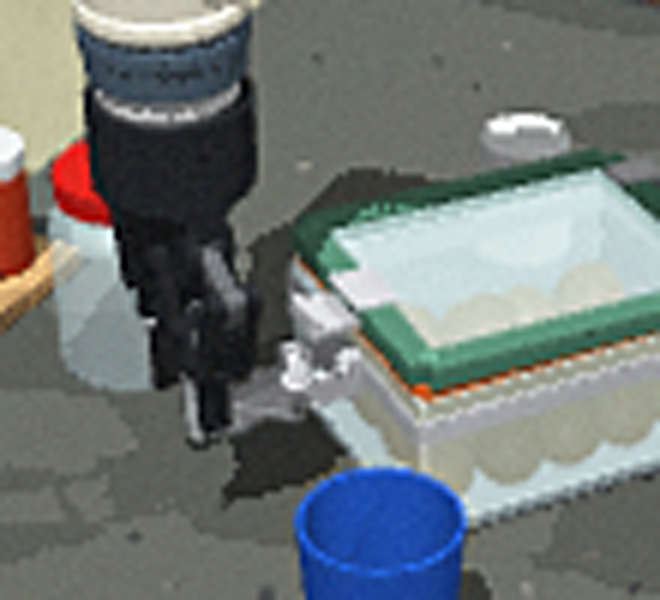

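View pics/w18.png

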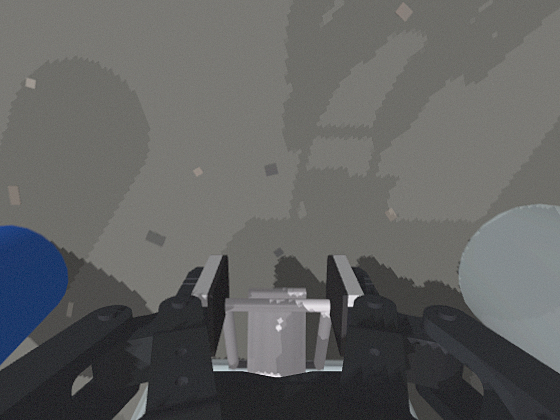

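Emit:
{"op": "apply_moves", "data": {"plan": [{"xyz":[0.003,-0.0115,0],"rotation":[0,0,0],"claw":30},{"xyz":[0.009,-0.0235,0],"rotation":[0,0,0],"claw":30},{"xyz":[0.017,-0.0315,0],"rotation":[0,0,0],"claw":30},{"xyz":[0.025,-0.0375,0],"rotation":[0,0,0],"claw":30},{"xyz":[0.034,-0.0415,0],"rotation":[0,0,0],"claw":30}]}}

```text
time_s: 18.45
ee_pos: [0.6553, 0.0135, 0.1062]
orientation: [-1.568, 0.002, -2.181]
ft_force: [-0.4, 1.1, -0.2]
gripper_width: 0.0258
```

```bash
python3 - <<'E'
from mv import *
u=np.array([.572,.820,0]); H=np.array([.5108,-.1868,.094])
s,p,R=pose(); print(p,'upiv',(p-H)@u-.223,s['ft_force'],s['ft_torque'],s['gripper_width'])
im=grab_frame('wrist'); save('w19',im)
im0=grab_frame('side'); save('s19',im0,(215,135,325,235),6)
E
```

```text
[0.65533297 0.01349553 0.10623873] upiv 0.023915197738800714 [-0.38181483  1.12594533 -0.23939563] [ 0.02397301 -0.01459812 -0.0153126 ] 0.025816355410676096
```

View pics/s19.png

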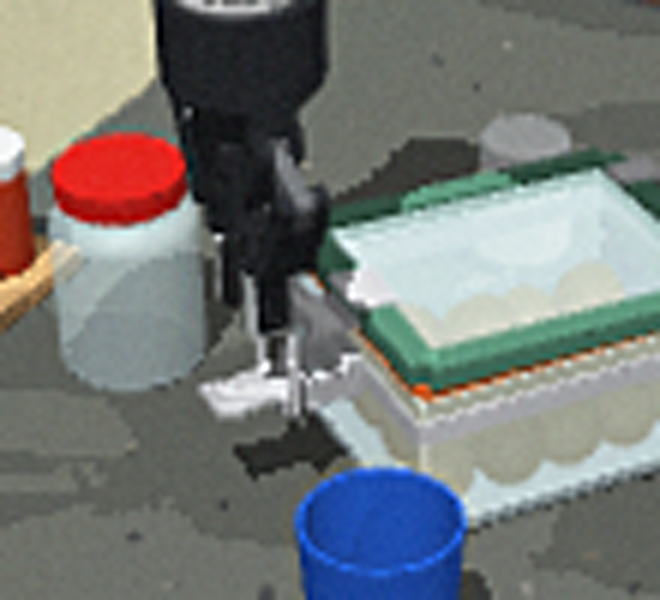

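View pics/w19.png

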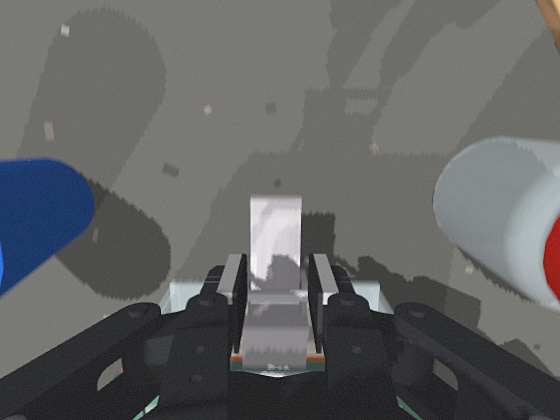

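```bash
python3 - <<'E'
from mv import *
im=cv2.imread('pics/w19.png'); cv2.imwrite('pics/w19c.png',cv2.resize(im[180:390,200:360],None,fx=4.5,fy=2.8,interpolation=cv2.INTER_CUBIC))
im=grab_frame('side'); save('s20',im,(240,170,290,210),14)
for cam in ['side']:
  for n in ['loop_bar','lever_tip','keeper']:
    r=landmark_of(n,cam)[:2]; print(cam,n,[(np.round(x['position'],3).tolist(),round(x['confidence'],2)) for x in r])
E
```

```text
side loop_bar [([0.651, 0.002, 0.103], 0.4), ([0.509, -0.191, 0.092], 0.18)]
side lever_tip [([0.67, 0.032, 0.064], 0.41)]
side keeper [([0.64, -0.005, 0.105], 0.56), ([0.509, -0.19, 0.091], 0.38)]
```

View pics/s20.png

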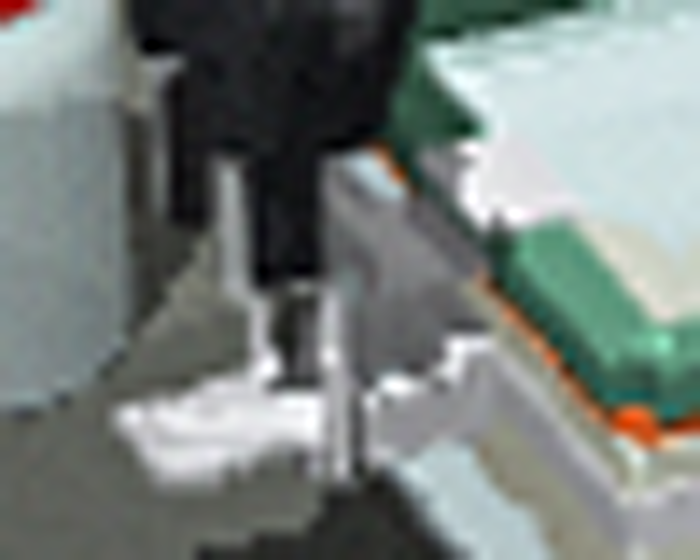

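View pics/w19c.png

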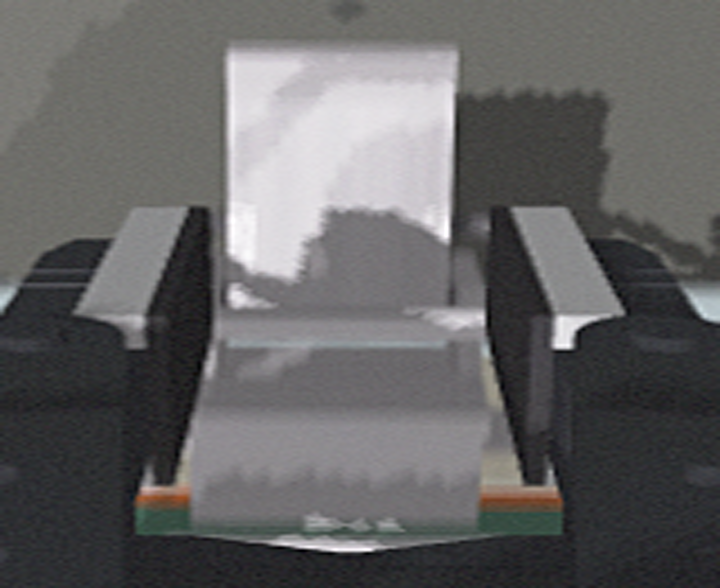

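```bash
python3 - <<'E'
from mv import *
np.set_printoptions(precision=4,suppress=True)
u=np.array([.572,.820,0]);v=np.array([.82,-.572,0]); H=np.array([.5108,-.1868,.094])+.003*v
pv=H+.223*u; pv[2]=0
c=get_calibration('wrist'); s,p,R=pose(); print(p)
for a,z in [(.012,.11),(.003,.109),(0.0,.1),(.024,.105),(.014,.066),(.0005,.107),(-.0035,.107),(.048,.064),(.0,.066)]:
    print(a,z,proj(c,pv+a*u+np.array([0,0,z]))[0], proj(get_calibration('side'),pv+a*u+np.array([0,0,z]))[0], 'side ends',proj(get_calibration('side'),[pv+a*u+w*.02*v+np.array([0,0,z]) for w in(-1,1)]).round(1).tolist())
im=grab_frame('top'); save('t20',im,(260,120,340,190),10)
E
```

```text
[0.6553 0.0144 0.1045]
0.012 0.11 [273.6198 307.3118] [260.7722 185.6886] side ends [[263.7, 189.1], [258.0, 182.3]]
0.003 0.109 [273.7094 325.1509] [263.6366 185.1924] side ends [[266.6, 188.6], [260.8, 181.8]]
0.0 0.1 [273.9018 319.8919] [264.6839 187.531 ] side ends [[267.6, 191.0], [261.8, 184.2]]
0.024 0.105 [273.6308 275.6464] [257.0198 188.1996] side ends [[259.9, 191.7], [254.2, 184.8]]
0.014 0.066 [274.3356 261.5688] [260.7247 198.3833] side ends [[263.5, 201.9], [258.0, 194.9]]
0.0005 0.107 [273.7675 327.6977] [264.4482 185.5545] side ends [[267.4, 189.0], [261.6, 182.2]]
-0.0035 0.107 [273.7964 335.8513] [265.7066 185.2063] side ends [[268.6, 188.6], [262.8, 181.9]]
0.048 0.064 [274.1739 198.4347] [250.0817 202.0265] side ends [[252.8, 205.7], [247.4, 198.5]]
0.0 0.066 [274.4082 285.6319] [265.0558 197.1323] side ends [[267.9, 200.6], [262.3, 193.7]]
```

View pics/t20.png

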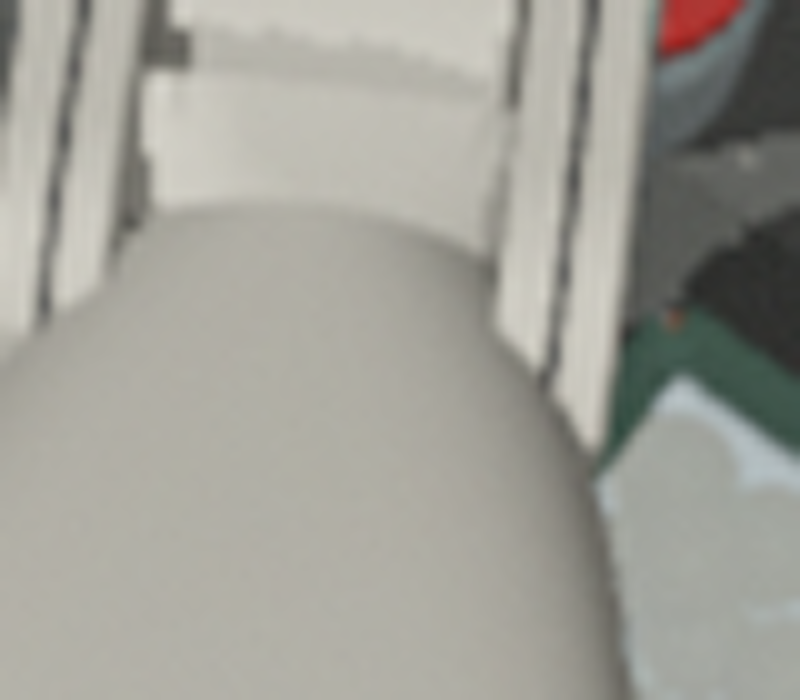

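Emit:
{"op": "apply_moves", "data": {"plan": [{"xyz":[0.003,0,0],"rotation":[0,0,0],"claw":30},{"xyz":[0.007,0,0],"rotation":[0,0,0],"claw":30},{"xyz":[0.007,-0.002,0],"rotation":[0,0,0],"claw":45},{"xyz":[0.007,-0.004,0],"rotation":[0,0,0],"claw":66},{"xyz":[0.007,-0.004,0],"rotation":[0,0,0],"claw":66}]}}

```text
time_s: 19.3
ee_pos: [0.6515, 0.0088, 0.1089]
orientation: [-1.57, 0.001, -2.181]
ft_force: [0.6, 0.4, -0.2]
gripper_width: 0.0565
```

```bash
python3 - <<'E'
from mv import *
u=np.array([.572,.820,0]); H=np.array([.5108,-.1868,.094])
s,p,R=pose(); print(p,'upiv',(p-H)@u-.223,s['ft_force'],s['gripper_width'])
c=get_calibration('wrist'); np.save('w21c.npy',c,allow_pickle=True)
im=grab_frame('wrist'); save('w21',im)
im=grab_frame('side'); save('s21',im,(240,160,290,210),12)
E
```

```text
[0.65147213 0.00881037 0.10890427] upiv 0.01786495929259474 [ 0.57367022  0.43047391 -0.20500498] 0.05648676301260718
```

View pics/s21.png

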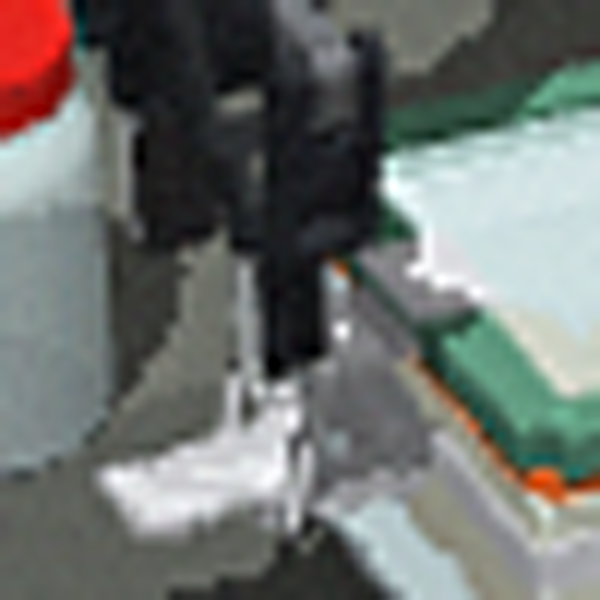

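View pics/w21.png

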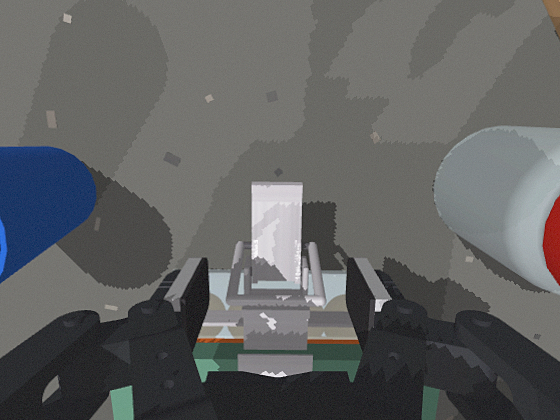

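```bash
python3 - <<'E'
from mv import *
np.set_printoptions(precision=1,suppress=True)
im=cv2.imread('pics/w21.png'); cv2.imwrite('pics/w21c.png',cv2.resize(im[220:390,200:360],None,fx=5,fy=3.5,interpolation=cv2.INTER_CUBIC))
u=np.array([.572,.820,0]);v=np.array([.82,-.572,0]); H=np.array([.5108,-.1868,.094])+.003*v
pv=H+.223*u; pv[2]=0
c=np.load('w21c.npy',allow_pickle=True).item()
for a,z in [(.016,.108),(.012,.11),(.003,.109),(-.005,.105),(.0005,.107),(-.0035,.107),(.014,.066),(-.0235,.107)]:
    print(a,z,*[proj(c,pv+a*u+w*v+np.array([0,0,z]))[0] for w in (-.02,0,.02)])
E
```

```text
0.016 0.108 [226.4 277. ] [273.3 276.9] [320.2 276.9]
0.012 0.11 [226.1 287.7] [273.3 287.6] [320.5 287.6]
0.003 0.109 [227.2 305.7] [273.4 305.6] [319.6 305.5]
-0.005 0.105 [229.  317.2] [273.5 317.1] [318.1 317.1]
0.0005 0.107 [228.  308.5] [273.5 308.4] [318.9 308.4]
-0.0035 0.107 [228.3 316.6] [273.5 316.5] [318.7 316.5]
0.014 0.066 [236.9 246.8] [274.  246.7] [311.1 246.7]
-0.0235 0.107 [229.7 355.9] [273.6 355.8] [317.5 355.8]
```

View pics/w21c.png

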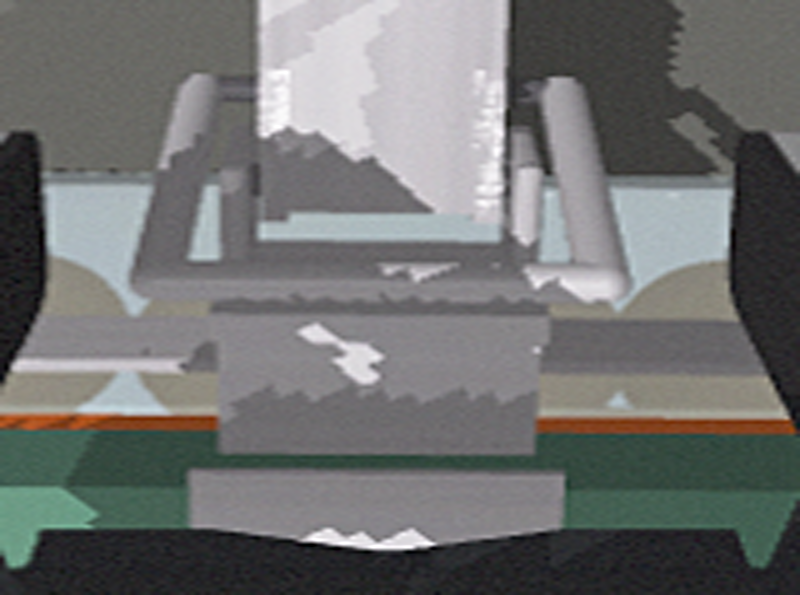

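Emit:
{"op": "apply_moves", "data": {"plan": [{"xyz":[0.007,0.006,-0.001],"rotation":[0,0,0],"claw":66},{"xyz":[0.013,0.012,-0.001],"rotation":[0,0,0],"claw":66},{"xyz":[0.013,0.016,-0.001],"rotation":[0,0,0],"claw":66},{"xyz":[0.013,0.016,-0.001],"rotation":[0,0,0],"claw":50},{"xyz":[0.013,0.016,-0.001],"rotation":[0,0,0],"claw":35}]}}

```text
time_s: 19.9
ee_pos: [0.6432, -0.0014, 0.0923]
orientation: [-1.57, 0.001, -2.181]
ft_force: [1.0, -1.3, -3.8]
gripper_width: 0.0416
```

Emit:
{"op": "apply_moves", "data": {"plan": [{"xyz":[0,0,0],"rotation":[0,0,0],"claw":35},{"xyz":[0,0,0],"rotation":[0,0,0],"claw":35}]}}

```text
time_s: 20.1
ee_pos: [0.6433, -0.0014, 0.0923]
orientation: [-1.57, 0.001, -2.181]
ft_force: [0.6, -0.6, -2.0]
gripper_width: 0.0414
```

```bash
python3 - <<'E'
from mv import *
u=np.array([.572,.820,0]); H=np.array([.5108,-.1868,.094])
s,p,R=pose(); print(p,'upiv',(p-H)@u-.223,s['ft_force'],s['gripper_width'])
c=get_calibration('wrist'); np.save('w22c.npy',c,allow_pickle=True)
im=grab_frame('wrist'); save('w22c',im,(200,220,360,390),4)
E
```

```text
[ 0.64329671 -0.00141367  0.09228835] upiv 0.004804911205789325 [ 0.55601541 -0.59968566 -1.96572254] 0.041378976192396666
```

View pics/w22c.png

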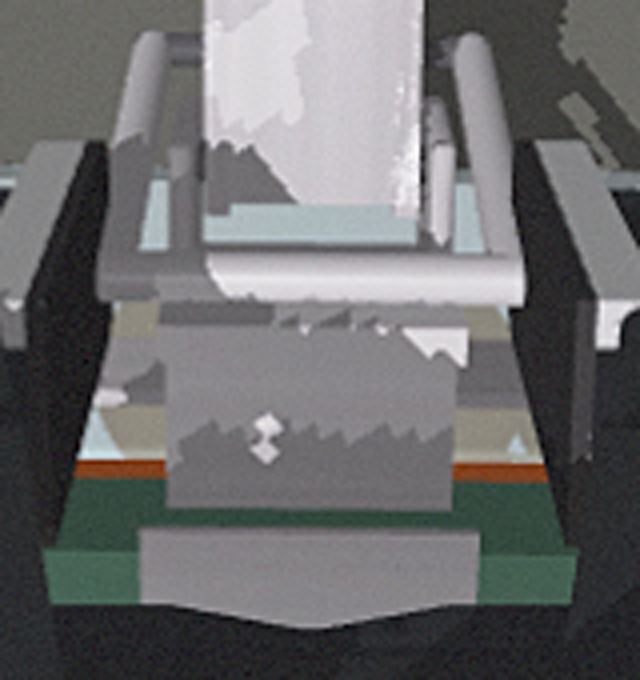

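Emit:
{"op": "apply_moves", "data": {"plan": [{"xyz":[-0.001,-0.004,0],"rotation":[0,0,0],"claw":35},{"xyz":[-0.001,-0.008,0],"rotation":[0,0,0],"claw":35},{"xyz":[0,-0.011,0],"rotation":[0,0,0],"claw":35},{"xyz":[0.002,-0.011,0],"rotation":[0,0,0],"claw":35}]}}

```text
time_s: 20.55
ee_pos: [0.6423, -0.0027, 0.1039]
orientation: [-1.57, 0.002, -2.18]
ft_force: [1.6, 1.4, -3.3]
gripper_width: 0.0413
```

```bash
python3 - <<'E'
from mv import *
u=np.array([.572,.820,0]); H=np.array([.5108,-.1868,.094])
s,p,R=pose(); print(p,'upiv',(p-H)@u-.223,s['ft_force'],s['gripper_width'])
im=grab_frame('wrist'); save('w23c',im,(200,220,360,390),4)
E
```

```text
[ 0.64230263 -0.00270178  0.10394899] upiv 0.003180038070584451 [ 1.56244185  1.36910441 -3.33317078] 0.0412877737857551
```

View pics/w23c.png

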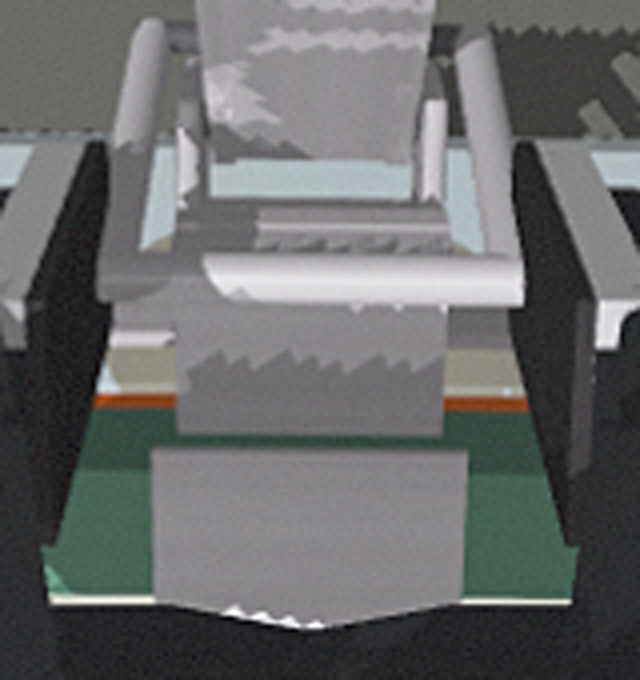

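Emit:
{"op": "apply_moves", "data": {"plan": [{"xyz":[0.005,0,0],"rotation":[0,0,0],"claw":35},{"xyz":[0.01,0,0],"rotation":[0,0,0],"claw":35},{"xyz":[0.0125,0,0],"rotation":[0,0,0],"claw":35},{"xyz":[0.0125,0.002,0],"rotation":[0,0,0],"claw":35}]}}

```text
time_s: 21.0
ee_pos: [0.6352, -0.0131, 0.1032]
orientation: [-1.568, 0.003, -2.18]
ft_force: [-1.0, 4.2, 7.1]
gripper_width: 0.0418
```

```bash
python3 - <<'E'
from mv import *
u=np.array([.572,.820,0]); H=np.array([.5108,-.1868,.094])
s,p,R=pose(); print(p,'upiv',(p-H)@u-.223,s['ft_force'],s['gripper_width'])
im=grab_frame('wrist'); save('w24c',im,(200,220,360,390),4)
im=grab_frame('side'); save('s24',im,(240,150,300,210),10)
E
```

```text
[ 0.635165   -0.01308356  0.10315914] upiv -0.009415734786526603 [-1.01382105  4.15108695  7.11776616] 0.041769069369903815
```

View pics/w24c.png

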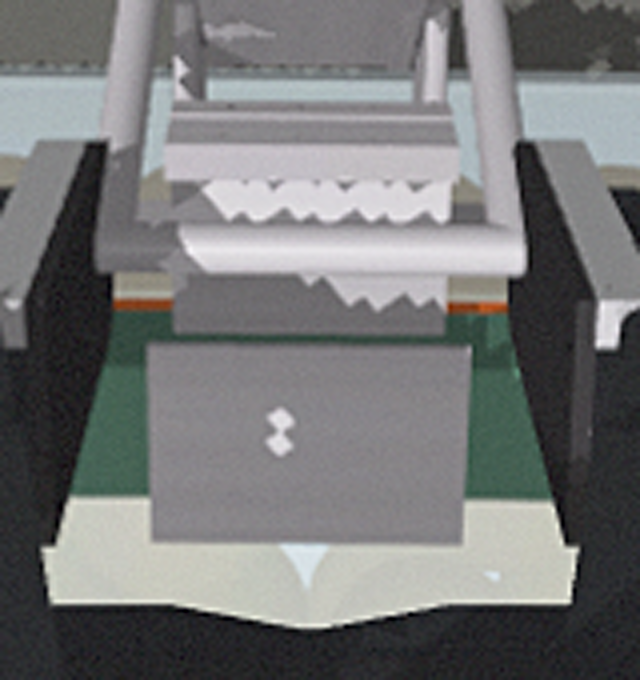

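View pics/s24.png

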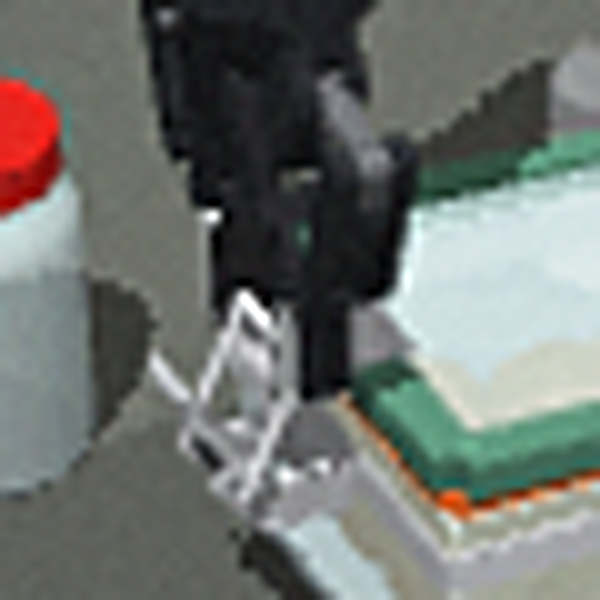

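Emit:
{"op": "apply_moves", "data": {"plan": [{"xyz":[-0.001,0.004,0],"rotation":[0,0,0],"claw":35},{"xyz":[-0.001,0.008,0],"rotation":[0,0,0],"claw":35},{"xyz":[-0.001,0.011,0],"rotation":[0,0,0],"claw":35}]}}

```text
time_s: 21.4
ee_pos: [0.6352, -0.0132, 0.0927]
orientation: [-1.567, 0.001, -2.181]
ft_force: [-3.7, -4.1, 6.4]
gripper_width: 0.0414
```

```bash
python3 - <<'E'
from mv import *
u=np.array([.572,.820,0]); H=np.array([.5108,-.1868,.094])
s,p,R=pose(); print(p,'upiv',(p-H)@u-.223,s['ft_force'],s['gripper_width'])
im=grab_frame('wrist'); save('w25c',im,(200,220,360,390),4)
im=grab_frame('side'); save('s25',im,(240,150,300,210),10)
E
```

```text
[ 0.63524742 -0.01324131  0.09273344] upiv -0.00949795090943742 [-3.72240615 -4.0741505   6.43147679] 0.041403427911713
```

View pics/w25c.png

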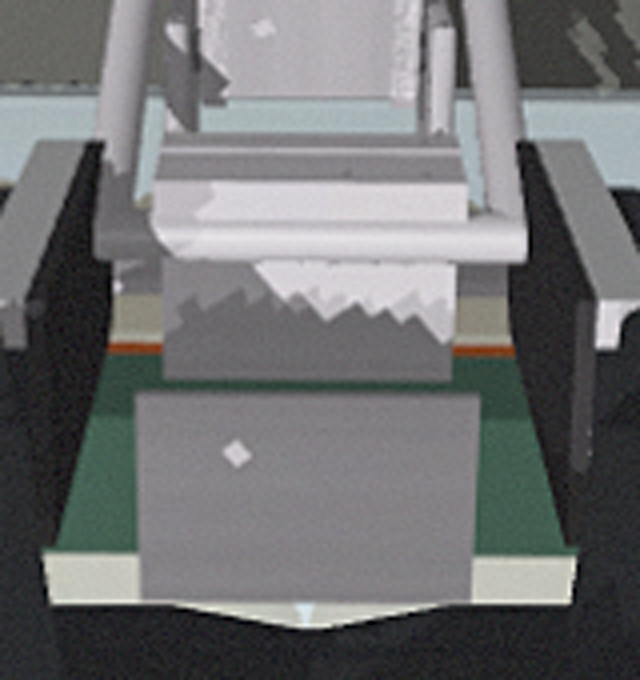

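View pics/s25.png

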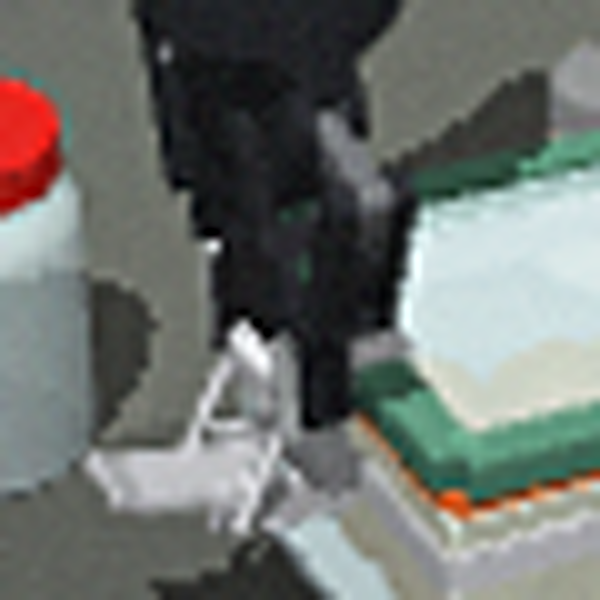

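Emit:
{"op": "apply_moves", "data": {"plan": [{"xyz":[0,0,0],"rotation":[0,0,0],"claw":50},{"xyz":[0,0,0],"rotation":[0,0,0],"claw":62},{"xyz":[0,-0.01,0],"rotation":[0,0,0],"claw":66},{"xyz":[0,-0.03,0],"rotation":[0,0,0],"claw":66},{"xyz":[0,-0.05,0],"rotation":[0,0,0],"claw":66}]}}

```text
time_s: 22.0
ee_pos: [0.6349, -0.0132, 0.1432]
orientation: [-1.568, 0.001, -2.181]
ft_force: [0.6, 0.5, 0.0]
gripper_width: 0.0564
```

```bash
python3 - <<'E'
from mv import *
u=np.array([.572,.820,0]);v=np.array([.82,-.572,0]); H=np.array([.5108,-.1868,.094])+.003*v
pv=H+.223*u; pv[2]=0
s,p,R=pose(); print(p,'upiv',(p-H)@u-.223,s['ft_force'],s['gripper_width'])
c=get_calibration('wrist');im=grab_frame('wrist'); save('w26c',im,(200,200,360,370),4)
for a,z in [(-.006,.1025),(-.009,.109),(.0005,.107),(-.0035,.107),(.048,.064)]:
    print(a,z,*[((proj(c,pv+a*u+w*v+np.array([0,0,z]))[0]-[200,200])*4).round() for w in (-.02,0.02)])
for n in ['loop_bar','lever_tip','keeper']:
    r=landmark_of(n,'wrist')[:2]; print(n,[(np.round(x['position'],4).tolist(),round(x['confidence'],2)) for x in r])
im=grab_frame('side'); save('s26',im,(240,150,300,210),10)
for n in ['loop_bar','lever_tip','keeper']:
    r=landmark_of(n,'side')[:2]; print(n,[(np.round(x['position'],4).tolist(),round(x['confidence'],2)) for x in r])
E
```

```text
[ 0.63486781 -0.01315441  0.14317597] upiv -0.009643832190857987 [0.6191135  0.52736129 0.02469114] 0.056360508885393866
-0.006 0.1025 [152. 139.] [455. 139.]
-0.009 0.109 [148. 178.] [460. 177.]
0.0005 0.107 [147. 102.] [460. 102.]
-0.0035 0.107 [148. 132.] [459. 131.]
0.048 0.064 [ 168. -292.] [ 439. -292.]
loop_bar [([0.6323, -0.0102, 0.1064], 0.93), ([0.5695, -0.1019, -0.003], 0.56)]
lever_tip [([0.6663, 0.0334, 0.0792], 0.98)]
keeper [([0.6351, -0.0147, 0.1061], 0.89)]
loop_bar [([0.6375, -0.0125, 0.1002], 0.41)]
lever_tip [([0.6686, 0.0313, 0.0769], 0.48)]
keeper [([0.5521, 0.3509, 0.003], 0.37)]
```

View pics/w26c.png

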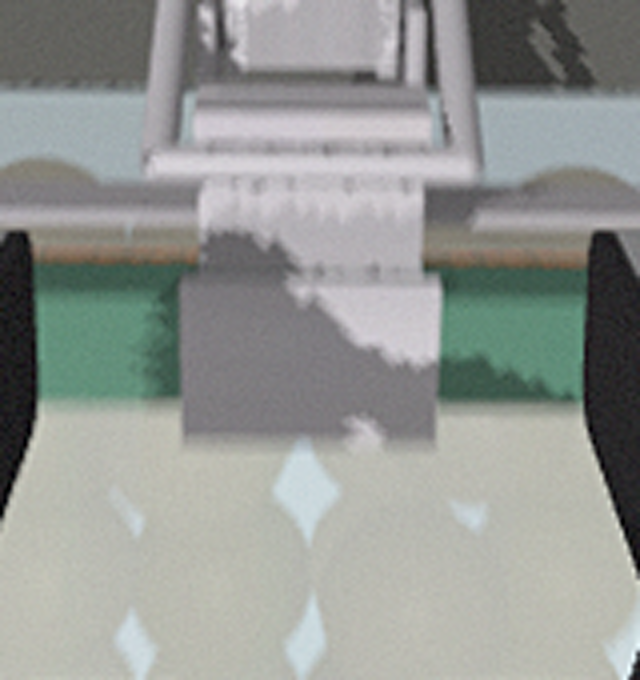

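View pics/s26.png

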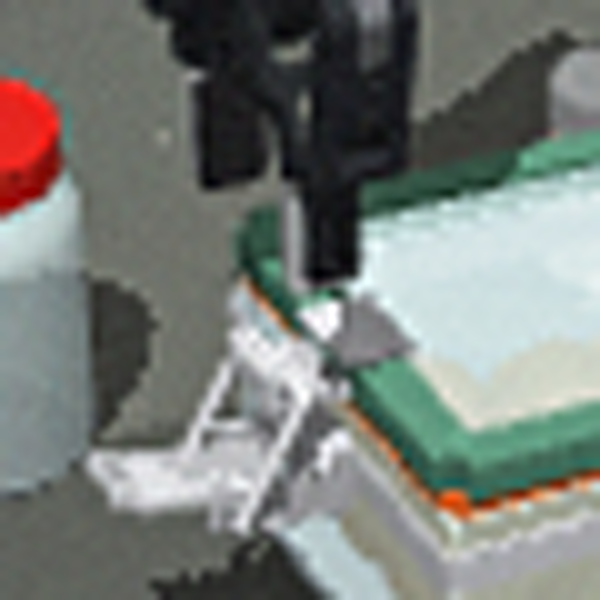

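The loop is hooked behind the lip (bar right behind the lip face in the wrist view). Next I close the fingers and press the lever.

Emit:
{"op": "apply_moves", "data": {"plan": [{"xyz":[-0.02,-0.005,0],"rotation":[0,0,0],"claw":20},{"xyz":[-0.045,0,0],"rotation":[0,0,0],"claw":0},{"xyz":[-0.056,0,0],"rotation":[0,0,0],"claw":0},{"xyz":[-0.056,0.03,0],"rotation":[0,0,0],"claw":0},{"xyz":[-0.056,0.045,0],"rotation":[0,0,0],"claw":0}]}}

```text
time_s: 22.9
ee_pos: [0.666, 0.0331, 0.0939]
orientation: [-1.571, -0.001, -2.181]
ft_force: [-0.3, -0.1, -0.2]
gripper_width: 0.0
```

```bash
python3 - <<'E'
from mv import *
u=np.array([.572,.820,0]);v=np.array([.82,-.572,0]); H=np.array([.5108,-.1868,.094])+.003*v
s,p,R=pose(); print(p,'upiv',(p-H)@u-.223,'v',(p-H)@v,s['ft_force'],s['gripper_width'])
im=grab_frame('wrist'); save('w27',im)
im=grab_frame('side'); save('s27',im,(230,150,290,210),10)
E
```

```text
[0.66596775 0.03305959 0.09393713] upiv 0.04604081366162424 v -0.0015208808195242285 [-0.25103014 -0.05176401 -0.24190646] 4.960025362499717e-05
```

View pics/s27.png

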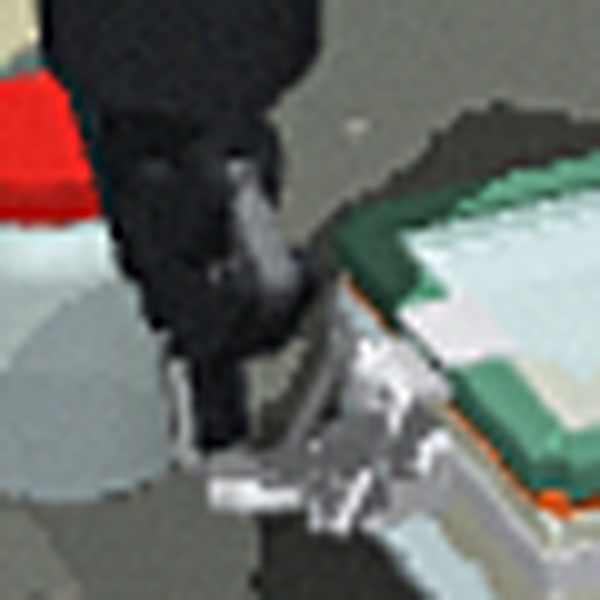

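View pics/w27.png

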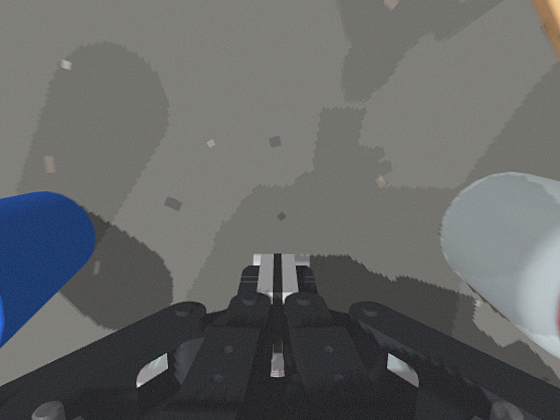

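Emit:
{"op": "apply_moves", "data": {"plan": [{"xyz":[0,0.012,0],"rotation":[0,0,0],"claw":0},{"xyz":[0,0.018,0],"rotation":[0,0,0],"claw":0},{"xyz":[0,0.024,0],"rotation":[0,0,0],"claw":0},{"xyz":[0,0.029,0],"rotation":[0,0,0],"claw":0},{"xyz":[0,0.034,0],"rotation":[0,0,0],"claw":0}]}}

```text
time_s: 23.5
ee_pos: [0.6654, 0.0328, 0.0598]
orientation: [-1.572, -0.002, -2.181]
ft_force: [0.9, 1.1, 5.1]
gripper_width: 0.0001
```

```bash
python3 - <<'E'
from mv import *
u=np.array([.572,.820,0]);v=np.array([.82,-.572,0]); H=np.array([.5108,-.1868,.094])+.003*v
s,p,R=pose(); print(p,'upiv',(p-H)@u-.223,'v',(p-H)@v,s['ft_force'],s['gripper_width'])
im=grab_frame('side'); save('s28',im,(230,150,290,210),10)
for n in ['loop_bar','lever_tip','keeper']:
    r=landmark_of(n,'side')[:2]; print(n,[(np.round(x['position'],4).tolist(),round(x['confidence'],2)) for x in r])
E
```

```text
[0.66542568 0.0327597  0.0597733 ] upiv 0.04548483968284375 v -0.0017938443853041108 [0.92970056 1.09724311 5.05982134] 8.283266271002655e-05
loop_bar [([0.4449, 0.3643, 0.0029], 0.57), ([0.6392, -0.0133, 0.0982], 0.36)]
lever_tip [([0.6666, 0.0319, 0.0564], 0.43)]
keeper [([0.6381, -0.007, 0.1001], 0.73), ([0.5124, -0.1881, 0.0957], 0.18)]
```

View pics/s28.png

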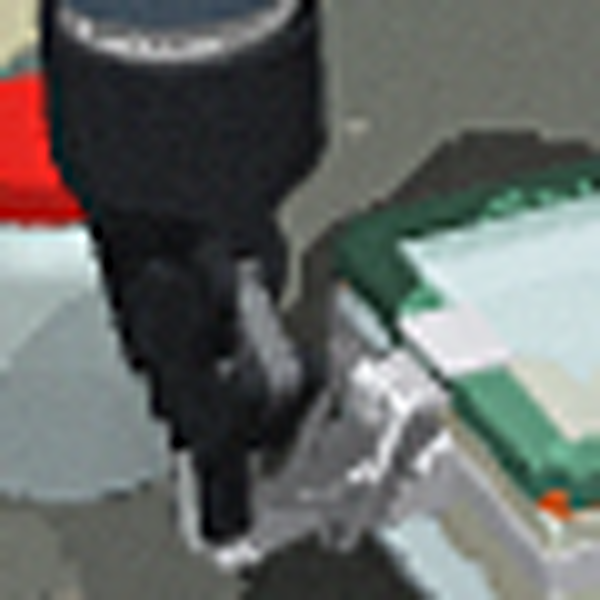

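Emit:
{"op": "apply_moves", "data": {"plan": [{"xyz":[0.0015,0.006,0],"rotation":[0,0,0],"claw":0},{"xyz":[0.0045,0.0125,0],"rotation":[0,0,0],"claw":0},{"xyz":[0.009,0.018,0],"rotation":[0,0,0],"claw":0},{"xyz":[0.012,0.02,0],"rotation":[0,0,0],"claw":0}]}}

```text
time_s: 24.1
ee_pos: [0.6574, 0.0225, 0.0386]
orientation: [-1.575, -0.003, -2.181]
ft_force: [1.5, 1.6, 0.1]
gripper_width: 0.0002
```

```bash
python3 - <<'E'
from mv import *
u=np.array([.572,.820,0]);v=np.array([.82,-.572,0]); H=np.array([.5108,-.1868,.094])+.003*v
s,p,R=pose(); print(p,'upiv',(p-H)@u-.223,'v',(p-H)@v,s['ft_force'],s['gripper_width'])
im=grab_frame('side'); save('s29',im,(230,150,290,210),10)
E
```

```text
[0.6574369  0.02250372 0.03862797] upiv 0.03250535696170495 v -0.0024782169346168337 [1.52429983 1.64268372 0.09521438] 0.00023873542047303203
```

View pics/s29.png

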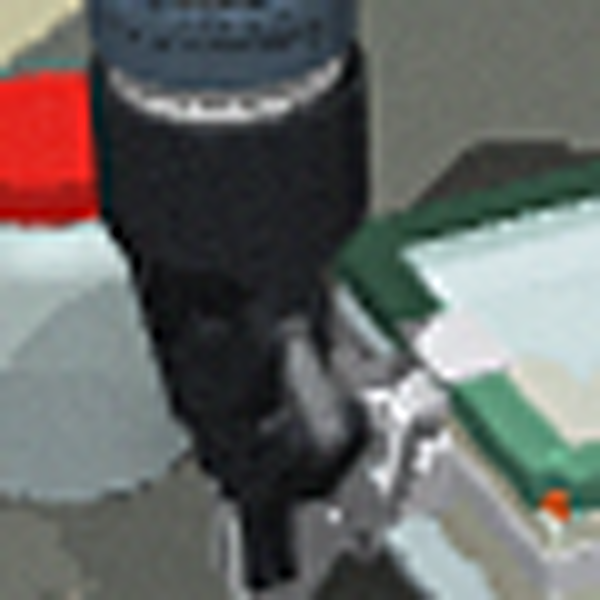

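Emit:
{"op": "apply_moves", "data": {"plan": [{"xyz":[0.004,0,0],"rotation":[0,0,0],"claw":0},{"xyz":[0.008,0,0],"rotation":[0,0,0],"claw":0},{"xyz":[0.012,0,0],"rotation":[0,0,0],"claw":0}]}}

```text
time_s: 24.45
ee_pos: [0.6496, 0.0117, 0.0384]
orientation: [-1.575, -0.005, -2.182]
ft_force: [0.6, -0.0, -0.9]
gripper_width: -0.0001
```

```bash
python3 - <<'E'
from mv import *
u=np.array([.572,.820,0]);v=np.array([.82,-.572,0]); H=np.array([.5108,-.1868,.094])+.003*v
s,p,R=pose(); print(p,'upiv',(p-H)@u-.223,'v',(p-H)@v,s['ft_force'],s['gripper_width'])
im=grab_frame('side'); save('s30',im,(230,150,290,210),10)
E
```

```text
[0.64964395 0.01171728 0.03842473] upiv 0.01920290429756119 v -0.0026985952052108325 [ 0.588134   -0.02369166 -0.94516022] -0.00012050871587862902
```

View pics/s30.png

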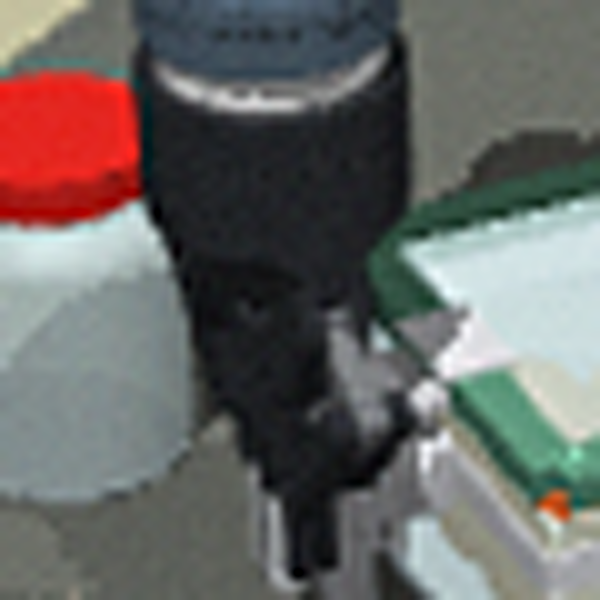

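No contact force is left, so the lever has snapped away from the finger. I back off outward and up to look.

Emit:
{"op": "apply_moves", "data": {"plan": [{"xyz":[-0.02,0,0],"rotation":[0,0,0],"claw":0},{"xyz":[-0.05,-0.005,0],"rotation":[0,0,0],"claw":0},{"xyz":[-0.07,-0.05,0],"rotation":[0,0,0],"claw":0},{"xyz":[-0.07,-0.1,0],"rotation":[0,0,0],"claw":0},{"xyz":[-0.07,-0.14,0],"rotation":[0,0,0],"claw":0}]}}

```text
time_s: 25.0
ee_pos: [0.6907, 0.0694, 0.1807]
orientation: [-1.574, -0.004, -2.181]
ft_force: [0.3, 0.1, 0.4]
gripper_width: -0.0002
```

Emit:
{"op": "apply_moves", "data": {"plan": [{"xyz":[0.01,0,-0.05],"rotation":[0,0,0],"claw":0},{"xyz":[0.02,0,-0.1],"rotation":[0,0,0],"claw":0},{"xyz":[0.02,0,-0.1],"rotation":[0,0,0],"claw":0},{"xyz":[0.02,0,-0.1],"rotation":[0,0,0],"claw":0}]}}

```text
time_s: 25.4
ee_pos: [0.5964, 0.1108, 0.1821]
orientation: [-1.573, -0.004, -2.18]
ft_force: [0.2, 0.1, 0.2]
gripper_width: 0.0001
```

```bash
python3 - <<'E'
from mv import *
s,p,R=pose(); print(p,s['ft_force'],s['q'],s['time_s'])
im=grab_frame('side'); save('s31',im); save('s31c',im,(230,150,290,220),9)
for n in ['loop_bar','lever_tip','keeper','lid_edge','spoon_bowl','spoon_tail','rest_floor','cup','mortar','canister','saltpot','soap','mug']:
    r=landmark_of(n,'side')[:3]; print(n,[(np.round(x['position'],4).tolist(),round(x['confidence'],2)) for x in r])
im=grab_frame('wrist'); save('w31',im)
im=grab_frame('top'); save('t31',im)
E
```

```text
[0.59639785 0.11081114 0.18211898] [0.16182753 0.09993758 0.23126729] [ 4.62595210e-02  3.75034668e-01  6.64847653e-02  1.26661687e+00
 -1.65132909e-03  2.22644985e+00] 25.4
loop_bar [([0.6393, -0.0124, 0.0941], 0.45)]
lever_tip []
keeper [([0.6397, -0.0072, 0.1002], 0.71)]
lid_edge [([0.629, -0.0254, 0.1031], 0.6), ([0.6403, -0.0077, 0.1001], 0.17)]
spoon_bowl [([0.3867, -0.4023, 0.0], 0.7), ([0.6391, 0.3362, 0.0028], 0.69), ([0.3805, 0.1819, 0.003], 0.6)]
spoon_tail [([0.4429, 0.3647, 0.007], 0.94), ([0.3344, 0.0362, 0.0038], 0.8), ([0.3205, -0.2653, -0.0023], 0.71)]
rest_floor [([0.5511, 0.3506, 0.006], 0.65), ([0.6369, -0.007, 0.1019], 0.59)]
cup [([0.532, 0.11, 0.0066], 0.6)]
mortar [([0.3993, -0.0829, -0.0036], 0.55)]
canister [([0.7807, -0.0615, -0.0025], 0.96)]
saltpot [([0.6456, -0.2621, -0.0029], 0.69), ([0.5549, 0.349, 0.0044], 0.21)]
soap [([0.549, -0.4644, -0.0038], 0.87)]
mug [([0.3813, 0.5155, -0.0014], 0.82)]
```

View pics/s31.png

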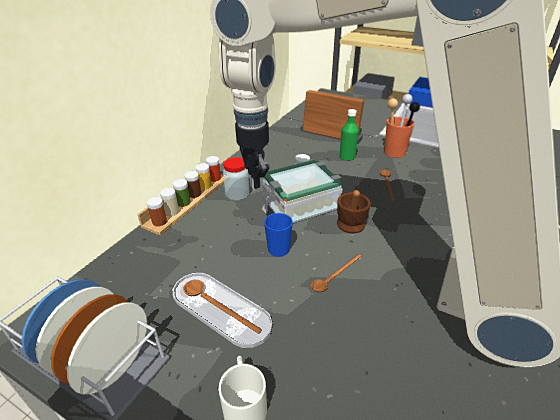

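View pics/s31c.png

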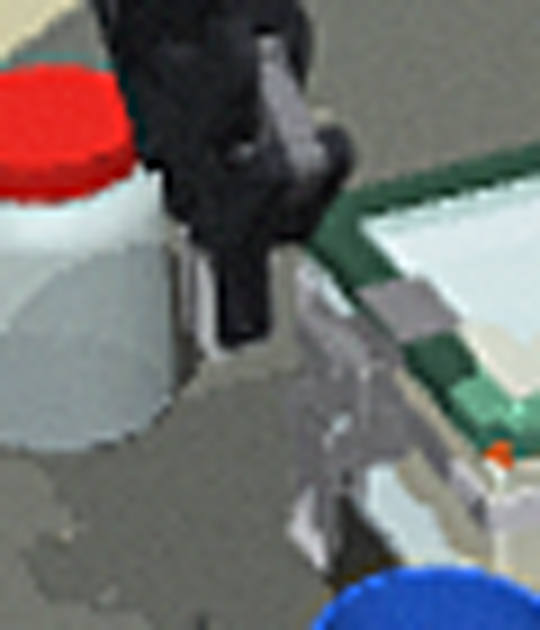

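View pics/w31.png

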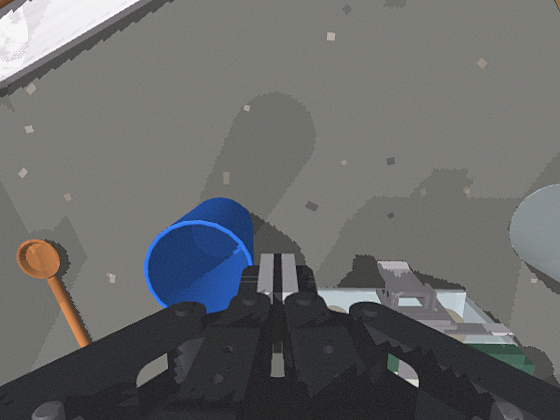

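```bash
python3 - <<'E'
from mv import *
np.set_printoptions(precision=1,suppress=True)
u=np.array([.572,.820,0]);v=np.array([.82,-.572,0]); H=np.array([.5108,-.1868,.094])+.003*v
pv=H+.223*u; pv[2]=.066
c=get_calibration('side')
for phi in [0,.1,.25,.5]:
  d=np.sin(phi)*u-np.array([0,0,np.cos(phi)]); n=np.cos(phi)*u+np.array([0,0,np.sin(phi)])
  print(phi,[((proj(c,pv+.048*d+.004*n+w*v)[0]-[230,150])*9) for w in (-.013,.013)],[((proj(c,pv+.004*n+w*v)[0]-[230,150])*9) for w in (-.013,.013)])
rel((pv-.06*u+np.array([0,0,.22])),-124.9)
E
```

```text
0 [array([325.5, 565.3]), array([293.2, 523.7])] [array([321. , 447.9]), array([288. , 407.2])]
0.1 [array([312.4, 567.7]), array([280.3, 526.1])] [array([321. , 446.9]), array([288.1, 406.2])]
0.25 [array([293. , 569.2]), array([261.2, 527.4])] [array([321.3, 445.3]), array([288.3, 404.7])]
0.5 [array([262.7, 565.5]), array([231.1, 523.4])] [array([322.2, 442.7]), array([289.2, 402.1])]
t 26.2 p0 [0.6 0.1 0.2] xyz [ 0.1 -0.1  0.1] rot [ 0.2 -0.1  0.2]
```

```bash
python3 - <<'E'
from mv import *
u=np.array([.572,.820,0]);v=np.array([.82,-.572,0]); H=np.array([.5108,-.1868,.094])+.003*v
pv=H+.223*u; pv[2]=.066
rel((pv-.0*u-.12*v+np.array([0,0,.15])),-34.9)
E
```

```text
t 26.2 p0 [0.5974 0.1103 0.1812] xyz [ 0.0705 -0.0344 -0.018 ] rot [  0.3 -90.1   0. ]
```

```bash
python3 - <<'E'
from mv import *
u=np.array([.572,.820,0]);v=np.array([.82,-.572,0]); H=np.array([.5108,-.1868,.094])+.003*v
pv=H+.223*u; pv[2]=.0
rel((pv-.03*u-.05*v+np.array([0,0,.2])),-124.9)
E
```

```text
t 26.2 p0 [0.5974 0.1103 0.1812] xyz [ 0.1003 -0.0185  0.0521] rot [ 0.2 -0.1  0.2]
```

Emit:
{"op": "apply_moves", "data": {"plan": [{"xyz":[0.03,-0.02,0.02],"rotation":[0,0,0],"claw":0},{"xyz":[0.07,-0.02,0.04],"rotation":[0,0,0],"claw":0},{"xyz":[0.1,-0.02,0.052],"rotation":[0,0,0],"claw":0},{"xyz":[0.1,-0.02,0.052],"rotation":[0,0,0],"claw":0},{"xyz":[0.1,-0.02,0.052],"rotation":[0,0,0],"claw":0}]}}

```text
time_s: 26.7
ee_pos: [0.5827, -0.0019, 0.2017]
orientation: [-1.574, -0.004, -2.183]
ft_force: [0.3, -0.7, -0.8]
gripper_width: -0.0001
```

```bash
python3 - <<'E'
from mv import *
np.set_printoptions(precision=1,suppress=True)
u=np.array([.572,.820,0]);v=np.array([.82,-.572,0]); H=np.array([.5108,-.1868,.094])+.003*v
pv=H+.223*u; pv[2]=.0
c=get_calibration('wrist'); im=grab_frame('wrist'); save('w32',im)
for n in ['loop_bar','lever_tip','keeper','lid_edge']:
    r=landmark_of(n,'wrist')[:2]; print(n,[(np.round(x['position'],4).tolist(),round(x['confidence'],2)) for x in r])
print('bar at seat',*[proj(c,pv-.006*u+w*v+[0,0,.097]) for w in(-.02,.02)],'tip',proj(c,pv+.004*u+[0,0,.018]))
E
```

```text
loop_bar [([0.6345, -0.0115, 0.1002], 0.95)]
lever_tip [([0.643, 0.0001, 0.0199], 0.64)]
keeper [([0.6354, -0.0139, 0.0944], 0.89), ([0.6403, -0.2611, -0.0004], 0.69)]
lid_edge [([0.6269, -0.0301, 0.0993], 0.69)]
bar at seat [[319.7 175.1]] [[378.6 174.9]] tip [[333.  148.7]]
```

View pics/w32.png

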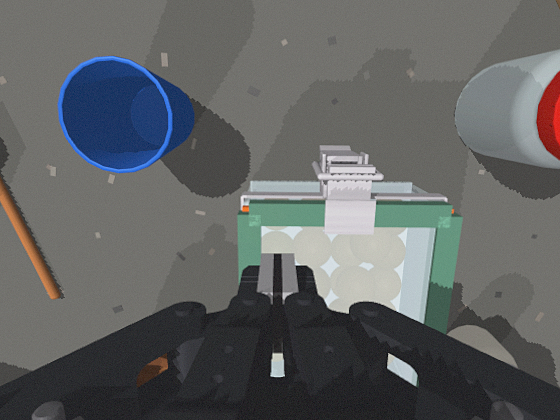

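Lever tip is at (335,149), where a flush lever would project (333,149). The bar is at row 177, against a predicted 175 for its seat. Nothing touches the robot, so I hand in.

```bash
python3 - <<'E'
from h import *
print(robot.state()['joint_vel'].round(4),robot.state()['ft_force'].round(2))
print(robot.hand_in())
E
```

```text
[-0.0006  0.0006 -0.002   0.0013 -0.0009 -0.002 ] [-0.05  0.18  0.46]
the job is handed in; nothing more can be done
None
```

The job is handed in at about 27 s of the 72 s: spoon in the rest, lid down, loop over the catch and lever flush. No verdict was reported.

**What I did**
- **Spoon:** I gripped it at its centre of mass, laid it flat in the spoon rest and let go close to the floor.
- **Lid:** I pushed it down from behind with shut fingers at about 1 rad/s, until it rested on its seal at about 10 N.
- **Loop:** The first grip, on the loop's outer edge, slipped off while lifting. The loop ended leaning on the outside of the catch's lip. I gripped it again deeper, lifted it over the lip and set it down behind it.
- **Lever:** I pressed it down past its dead point, and it snapped home.

**Last checks**
- **Spoon:** about 5 mm from the rest's middle and along its axis. The networks put its ends at about 3 and 7 mm high.
- **Clip and lid:** the lever tip shows where a flush lever would be, in both the side and wrist views. The loop's bar shows at its seat in the catch. The catch point came down about 5 mm or more, which fits a tight lid.
- **Other things:** the cup, mortar, canister and salt pot read within about 5 mm of where they started, which is about the measuring error. I measured the soap and mug only at the end; both were upright and the arm never went near them.
- **Disagreement:** the networks' heights for the bar and the catch differed by 5–6 mm between cameras and points. For that last fit I relied on the projected positions instead.

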